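# Hang the track plan and set the plan stand's reading angle

### The job

Take the plywood track-plan board out of the slotted oak rack and hang it by its two holes on both pins of the plan stand, lying flat on the panel with the drawn side showing. Have the stand's panel lean back 25 degrees from upright, then take your hand off everything and wait two seconds to see that its friction hinge holds there with the plan on it. Leave the tender, the shunter and the bridge pier where they are.

Things in the scene. Friction and masses are not known exactly. Their poses are not given: they have to be found in the camera images.
- plan_centre (a point): Centre of the loose plan board (0.12-0.24 kg): birch plywood 210 wide, 150 high, 9 thick, white sheet with black track drawing on one face. x out of the drawn face, y along the width, z to the top edge (75 above this point). Starts upright in the rack, drawn face to the robot's left. Two 10 mm round through holes, 16 below the top edge, 55 either side of the middle.
- plan_hole_l (a point): Centre of the board's hole on its +y side, on the plain back face (4.5 mm behind the board's mid-plane, 59 mm above plan_centre). Axes as plan_centre.
- plan_hole_r (a point): Centre of the board's hole on its -y side, on the plain back face. Axes as plan_centre.
- hinge_mid (a point): Middle of the plan stand's hinge axis, 30 mm above the work surface. The stand is screwed down; its dark steel base plate, 170 (x) by 240 (y) by 8 mm, is centred 50 mm towards this point's -x. x points level to the reading side (the robot's left, give or take the stand's yaw), y along the hinge, z up.
- panel (a joint): Lean of the stand's panel back from upright, rad: 0 upright, growing as its top goes down backwards (towards -x of hinge_mid), stop at 1.05. Friction hinge, about 1.4 N m either way (7 N at the top edge): it stays where it is left, with or without the plan.
- pin_l (a point): Root of the left pin, on the panel's reading face: 55 mm from the middle on the +y side, 184 mm from the hinge axis, 16 below the top edge. Pin: 6 mm steel rod square to the panel, 19 mm long, round nose. Axes move with the panel: x out of its face along the pin, y along the hinge, z up the panel. With the board hung flat, plan_hole_l is here within 3 mm.
- pin_r (a point): Root of the right pin, the same on the -y side. With the board hung flat, plan_hole_r is here within 3 mm.
- panel_top (a point): Middle of the line of the panel's top edge (in the open notch), 200 mm from the hinge axis, half-way through the thickness; axes as pin_l. Aluminium panel 230 wide, 10 thick. A finger notch 80 wide and 50 deep is cut right through the middle of the top edge, leaving two ears 40 to 115 mm from the middle. The hung board's top edge is level with it within 3 mm and covers the notch.
- rack: Slotted oak rack, fixed: 150 (x) by 200 (y), 42 mm high. Four slots along y, 34 apart, 12.5 wide, 30 deep (floor 12 above the work surface); the plan board is in the second from -x, curved wooden track pieces stand in the others as arches, tops 69 mm above the work surface. Origin: centre of its underside; x to the robot's left, give or take its yaw.
- tender: Green plastic toy tender, loose, 80 mm long, 36 mm wide, 46 mm high. Origin: centre of its underside.
- shunter: Black toy shunter with rubber wheels, loose, 100 mm long, 40 mm wide, 66 mm high. Origin: centre of its underside.
- pier: Orange silicone bridge pier, loose, 60 by 48 mm, 82 mm high. Origin: centre of its underside.

How it is judged (in metres and radians):
On the way:
1. with the plan hung on both pins and nothing touched by the robot, the panel stays between 20 and 30 degrees back from upright for 1.5 s (distance between plan_hole_l and pin_l below 0.007 m and distance between plan_hole_r and pin_r below 0.007 m and value of joint panel between 0.349 and 0.524 rad and contact force between each of the fingers, the arm and anything else below 0.05 N), for 1.5 s.
At the end, for the whole second after the job is handed in: The plan board hangs on both pins with its drawn side showing (each hole, at the back face, within 7 mm of its pin's root), and the panel stands still at 25 degrees back from upright, give or take 5 degrees, held by its hinge alone (distance between plan_hole_l and pin_l below 0.007 m and distance between plan_hole_r and pin_r below 0.007 m and value of joint panel between 0.349 and 0.524 rad and velocity of joint panel between -0.02 and 0.02 rad/s); the robot touches nothing.
It fails at once if the tender, the shunter or the bridge pier is moved by more than 20 mm (distance of any of tender, shunter, pier from where it was at the start of the episode above 0.02 m).
It also fails if it takes over 64 s, if anything falls off the work surface, if the arm or the gripper's body presses on something with over 40 N, if the wrist force passes 120 N, or if a joint passes its speed limit or range.

### The arm

A 6-joint arm with a two-finger parallel gripper is mounted at the origin on the work surface. World frame = base frame: x ahead of the robot, y to its left, z up, the work surface at z = 0. Lengths are in m, angles in degrees, forces in N, time in s.
With the tool pointing down it reaches from about 0.25 to 0.725 m from the base axis. Payload 9.7 kg.
Tool frame: the origin (TCP) lies at the very end of the fingers, on their centre line; the grasp point (between the pads) lies 19 mm behind it; y points along the fingers, x is the direction in which the jaws open and shut, and the axes are right-handed (so a half turn about y gives the same grasp; the last joint's range is limited). The gripper opens to 85 mm and grips with 20 to 120 N. Pads are 22 mm wide; open, the fingers measure 114 mm over their backs; the gripper's body (76 mm by 85 mm) begins 54 mm behind the grasp point. The pads swing forward as they close: fully open they stand 13 mm farther back than shut.
Start: joints at [-65.317, 4.979, 10.078, 95.1, 0, 90], TCP at [0.23, -0.5, 0.231] pointing down, gripper open.
Joint ranges: [-179.16, 179.16], [-48.56, 103.87], [-65.8, 70.77], [-126.05, 130.52], [-82.76, 87.17], [-180, 180]. Speed limits (degrees/s): [127.2, 127.2, 147.25, 180, 180, 180].

### API

Orientations are given as [roll, pitch, yaw] about the fixed x, y, z axes, in that order (R = Rz(yaw) Ry(pitch) Rx(roll)).
In Python, from workcell import bot gives the robot as it stands.
- The arm moves only by the shell command python3 -m jog 'ROWS' [FORCE]. ROWS is JSON, a list of rows, each an object with "rotation": the turn, a rotation vector about the world's x, y, z in degrees, a list of three; "travel": the shift along the world's x, y, z in mm, a list of three; "jaw": the gripper command: -1 is shut, 1 is fully open, values between are in proportion. In form: [{"rotation": [rx, ry, rz], "travel": [x, y, z], "jaw": jaw}, ...]. A call has 1 to 8 rows; each row shifts and turns the commanded pose from where the row before left it; what a row does not reach is not made up. A row lasts 1/8 s, in which the tool goes at most 62.5 mm and 10.7 degrees, less where a joint would pass 70% of its speed; a pose out of reach is approached as far as the arm can. A call with a gripper value outside its range is refused whole. The fingers move at their own pace and stop on an object; FORCE is the grip in N (left out, the last holds). Time passes only in rows, so rows that do not move let the fingers close. It gives the time, the measured TCP pose, the force and the opening at its end, in the units of the state.
- bot.get_obs(): the state, without advancing time (a new reading comes with each control period).
- bot.camera(name): name is "scene" or "top" or "wrist"; returns the picture (420x560x3 uint8, red, green, blue); there is no depth.
- bot.camera_params(name): a dict with "K" (3x3 intrinsics, pixels), "view" (4x4, takes a point from world to camera coordinates). Camera axes: x right, y up, looking along -z (the intrinsics and any distortion apply to the point x, -y, -z); pixel columns grow to the right and rows downward; lengths in m; the calibration is good to about 2 mm. A picture is of the moment at which its call begins: read the wrist's pose just before it. camera_params takes no time and is no camera call; for the wrist camera it gives the pose at the moment of the call.
- bot.job_done(): hands the job in, once; it reports no verdict.
Trained networks look in the newest picture that a camera, given by its name, has taken for a name from the list of things; names that differ only in an ending like _2 or _b are one class to them, and where a whole thing is asked for, a point or a joint stands for the part that bears it (a point fixed in the world has none). Each returns a list of dicts, best first, with "score" (0 to 1); they miss things now and then, are a little off and sometimes report something else, mostly with a low value. They report only what shows in the picture. A call takes as long as a camera call.
- bot.recognise(camera, thing): "xy" ([column, row] in pixels, amid what is visible of it).
- bot.trace(camera, thing): "mask" (420x560 bool, what is visible of it) and "xy" ([column, row] in pixels, amid what is visible of it).
The state is a dict: "time": time; "q": joint angles; "qd": joint speeds; "joint_efforts": joint torques, N m; "ee_pos": TCP position; "tcp_rot": TCP orientation; "wrist_force": force on the tool from outside, world axes, zero at the start; "torque": the same for the moment, N m; "opening": finger opening in m.
Only numpy, scipy, OpenCV 4.12 (cv2) and the standard library are available. Lean on these libraries where they do the work, as an engineer would, in place of code of your own. Each camera call takes 0.05 s, during which the arm holds its last target.

## Working session

There is one attempt and no reset: what is moved stays moved. The work goes in short steps, Python scripts to look and compute and a shell command to move; the robot and the scene stay as the last step left them, time stands still between calls to the robot, and variables do not carry over. Pictures are saved under pics/ and viewed, and the job is handed in when it is done.

```bash
mkdir -p pics; ls
python3 - <<'E'
from workcell import bot
import cv2,numpy as np
np.set_printoptions(precision=4,suppress=True)
o=bot.get_obs();print(o)
for n in("scene","top","wrist"):
    p=bot.camera_params(n);print(n,p["K"].tolist() if hasattr(p["K"],'tolist') else p["K"]);print(np.array(p["view"]), [k for k in p])
    cv2.imwrite(f"pics/a_{n}.png",bot.camera(n)[:,:,::-1])
E
```

```text
pics
{'time': 0.0, 'q': array([-65.3196,   5.0105,  10.0355,  95.0978,  -0.    ,  90.0003]), 'qd': array([ 0.0774, -0.1319,  0.0277,  0.1136, -0.0304,  0.0353]), 'joint_efforts': array([ -0.004 , -52.0381,  46.4814,   0.0159,  -0.0001,   0.    ]), 'ee_pos': array([ 0.2296, -0.4996,  0.2306]), 'tcp_rot': array([-90.    ,   0.0728, -65.32  ]), 'wrist_force': array([ 0.947 , -0.2217, -0.5979]), 'torque': array([-0.0124, -0.0522,  0.0252]), 'opening': 0.08522783211997713}
scene [[422.1321692598166, 0.0, 279.8356766868935], [0.0, 422.1321692598166, 210.65702503731399], [0.0, 0.0, 1.0]]
[[-0.367   0.9302  0.0019  0.1425]
 [-0.5185 -0.2062  0.8299  0.214 ]
 [ 0.7723  0.3036  0.558  -1.3902]
 [ 0.      0.      0.      1.    ]] ['K', 'view']
top [[472.45638665592895, 0.0, 286.16715663920274], [0.0, 472.45638665592895, 201.95184512647717], [0.0, 0.0, 1.0]]
[[-0.027  -0.9992 -0.0285  0.1223]
 [ 0.9964 -0.0292  0.0801 -0.5816]
 [-0.0809 -0.0263  0.9964 -1.2091]
 [ 0.      0.      0.      1.    ]] ['K', 'view']
wrist [[330.33269177531525, 0.0, 276.52882710367464], [0.0, 330.33269177531525, 210.78026344117305], [0.0, 0.0, 1.0]]
[[ 0.4191 -0.9079 -0.0003 -0.5502]
 [ 0.8685  0.401  -0.2913  0.0384]
 [ 0.2646  0.1218  0.9566 -0.3781]
 [ 0.      0.      0.      1.    ]] ['K', 'view']
```

View pics/a_scene.png

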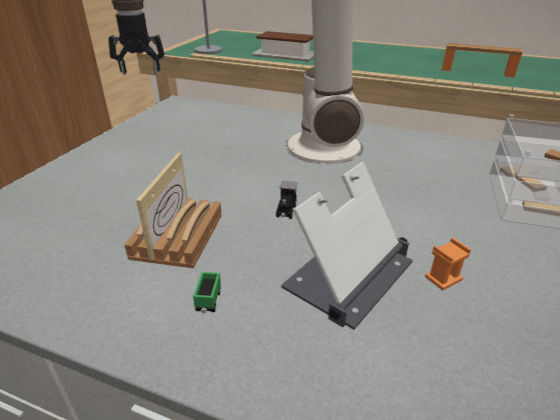

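View pics/a_top.png

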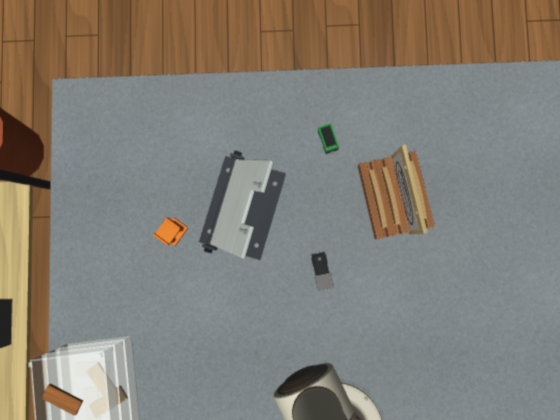

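View pics/a_wrist.png

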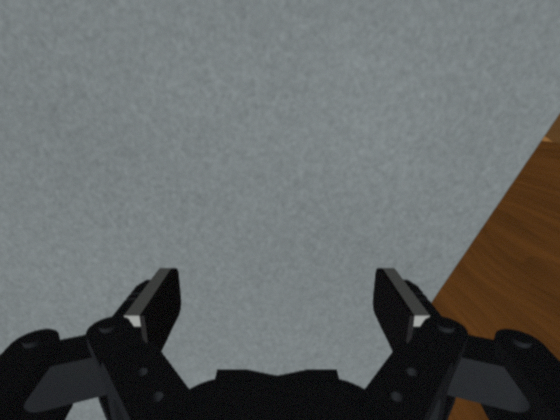

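```bash
cat > h.py <<'E'
from workcell import bot
import cv2,numpy as np
np.set_printoptions(precision=4,suppress=True)
CV=np.diag([1,-1,-1,1.])
def P(n):
    p=bot.camera_params(n); return np.array(p["K"]),CV@np.array(p["view"])
def proj(n,X):
    K,T=P(n); X=np.atleast_2d(X); c=X@T[:3,:3].T+T[:3,3]; u=c@K.T; return u[:,:2]/u[:,2:]
def tri(uv):  # dict name->xy
    A=[]
    for n,(u,v) in uv.items():
        K,T=P(n); M=K@T[:3]; A+= [u*M[2]-M[0], v*M[2]-M[1]]
    X=np.linalg.svd(np.array(A))[2][-1]; X=X[:3]/X[3]
    return X,{n:np.linalg.norm(proj(n,X)[0]-uv[n]) for n in uv}
def onz(n,uv,z):
    K,T=P(n); d=T[:3,:3].T@np.linalg.inv(K)@[uv[0],uv[1],1]; c=-T[:3,:3].T@T[:3,3]
    return c+d*(z-c[2])/d[2]
E
python3 - <<'E'
from h import *
bot.camera("scene");bot.camera("top")
for t in ["plan_centre","plan_hole_l","plan_hole_r","hinge_mid","pin_l","pin_r","panel_top","rack","tender","shunter","pier"]:
    r={n:bot.recognise(n,t) for n in("scene","top")}
    for n in r: print(t,n,[(np.round(d["xy"],1).tolist(),round(d["score"],2)) for d in r[n][:2]])
    if r["scene"] and r["top"]:
        print("   ",*tri({n:r[n][0]["xy"] for n in r}))
print(bot.get_obs()["time"])
E
```

```text
plan_centre scene [([160.5, 203.9], 0.89)]
plan_centre top [([408.0, 188.0], 0.74)]
    [ 0.6055 -0.1973  0.0893] {'scene': np.float64(0.24138822838107593), 'top': np.float64(0.17504111443340037)}
plan_hole_l scene [([158.8, 205.3], 0.67), ([350.3, 233.7], 0.51)]
plan_hole_l top [([410.8, 190.5], 0.68)]
    [ 0.6003 -0.2064  0.0801] {'scene': np.float64(0.5021697660109418), 'top': np.float64(0.36649706495267)}
plan_hole_r scene [([158.8, 205.3], 0.67), ([350.3, 233.7], 0.51)]
plan_hole_r top [([410.8, 190.5], 0.68)]
    [ 0.6003 -0.2064  0.0801] {'scene': np.float64(0.5021697660109418), 'top': np.float64(0.36649706495267)}
hinge_mid scene [([346.9, 253.1], 0.73), ([160.4, 202.3], 0.64)]
hinge_mid top [([244.4, 206.6], 0.72)]
    [0.5733 0.2152 0.0503] {'scene': np.float64(1.6556663478037192), 'top': np.float64(1.052400106504215)}
pin_l scene [([350.9, 237.4], 0.64)]
pin_l top [([234.9, 201.6], 0.57)]
    [0.5838 0.2275 0.1013] {'scene': np.float64(1.5697290434975326), 'top': np.float64(0.9905566657085276)}
pin_r scene [([350.9, 237.4], 0.64)]
pin_r top [([234.9, 201.6], 0.57)]
    [0
[... 366 characters left out ...]
 0.5951 -0.1576 -0.0062] {'scene': np.float64(0.7412072184690002), 'top': np.float64(0.5188669607024989)}
tender scene [([207.9, 289.1], 0.56)]
tender top [([329.2, 133.5], 0.68)]
    [ 0.757  -0.0064  0.0382] {'scene': np.float64(3.893950604209589), 'top': np.float64(2.215226563139541)}
shunter scene [([286.8, 201.4], 0.81)]
shunter top [([324.7, 269.4], 0.81), ([243.6, 204.8], 0.57)]
    [0.4058 0.0173 0.0282] {'scene': np.float64(3.102758002328984), 'top': np.float64(2.406478106569942)}
pier scene [([447.2, 262.3], 0.71), ([159.7, 203.9], 0.51)]
pier top [([171.7, 231.5], 0.62)]
    [0.5154 0.4067 0.0401] {'scene': np.float64(1.920113954937995), 'top': np.float64(1.2389157401442878)}
1.35
```

Run:
```python
import cv2
a=cv2.imread("pics/a_top.png");b=cv2.imread("pics/a_scene.png")
cv2.imwrite("pics/b1.png",cv2.resize(a[140:270,190:300],None,fx=5,fy=4.5,interpolation=2))
cv2.imwrite("pics/b2.png",cv2.resize(a[130:250,350:450],None,fx=5,fy=5,interpolation=2))
cv2.imwrite("pics/b3.png",cv2.resize(b[150:330,280:420],None,fx=3.3,fy=3.3,interpolation=2))
cv2.imwrite("pics/b4.png",cv2.resize(b[150:270,120:230],None,fx=4.5,fy=4.5,interpolation=2))
```

```text
(no output)
```

View pics/b1.png

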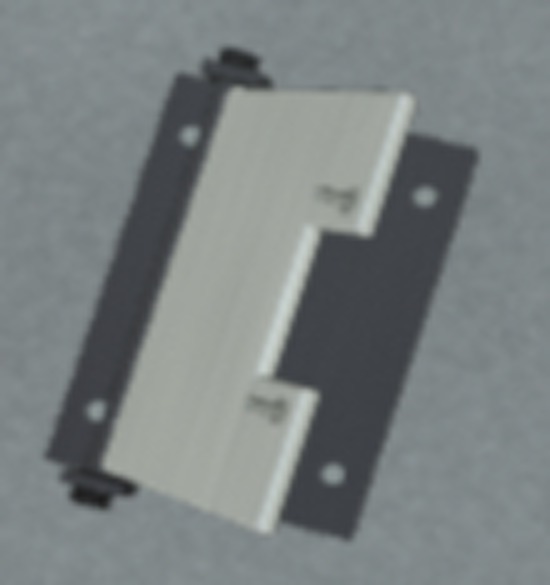

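View pics/b2.png

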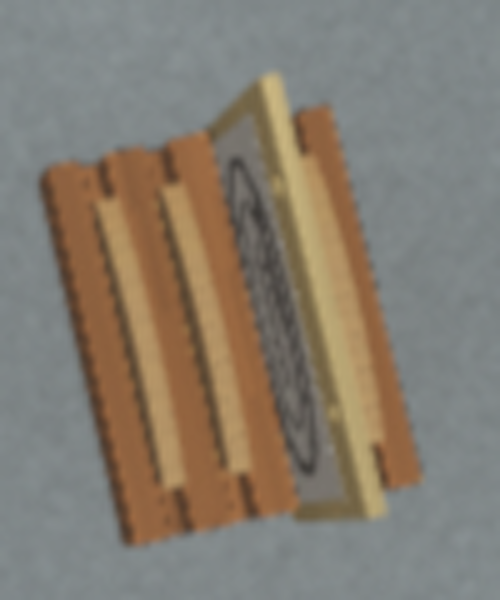

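View pics/b3.png

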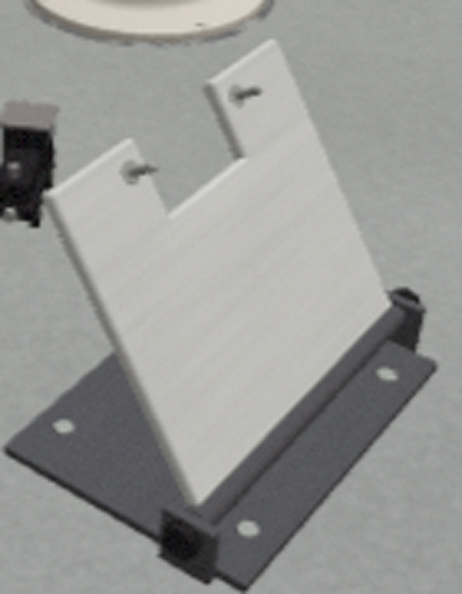

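View pics/b4.png

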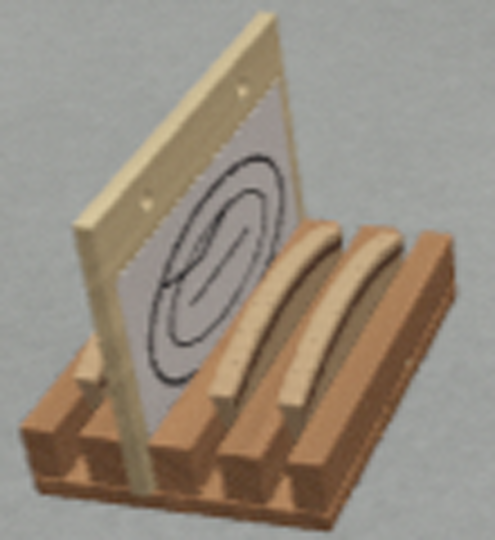

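```bash
cat > fit.py <<'E'
from h import *
from scipy.optimize import least_squares
def un(U,s,off): U=np.array(U,float); return (U+.5)/np.array(s)-.5+np.array(off)
PT={n:P(n) for n in("scene","top")}
def pj(n,X):
    K,T=PT[n]; c=X@T[:3,:3].T+T[:3,3]; u=c@K.T; return u[:,:2]/u[:,2:]
def rz(a): c,s=np.cos(a),np.sin(a); return np.array([[c,-s,0],[s,c,0],[0,0,1]])
def ry(a): c,s=np.cos(a),np.sin(a); return np.array([[c,0,s],[0,1,0],[-s,0,c]])
def base(p): 
    def f(X): return np.array(X)/1e3@rz(p[2]).T+[p[0],p[1],0.03]
    return f
def panel(p):
    R=rz(p[2])@ry(-p[3])   # lean back: z->-x
    return lambda X: np.array(X)/1e3@R.T+[p[0],p[1],0.03]
def board(p): # x,y,yaw,tilt,z centre
    R=rz(p[2])@ry(-p[3]); return lambda X: np.array(X)/1e3@R.T+[p[0],p[1],p[4]]
E
cat > f1.py <<'E'
from fit import *
b1=lambda U:un(U,(5,4.5),(190,140)); b3=lambda U:un(U,(3.3,3.3),(280,150))
baset=[[35,-120,-22],[-135,-120,-22],[-135,120,-22],[35,120,-22]]
uvb=b1([(178,75),(478,155),(352,540),(45,460)])
bases=[[-135,-120,-22],[35,-120,-22],[35,120,-22]]
uvbs=b3([(5,450),(245,590),(437,365)])
pt=[[5,-115,200],[-5,-115,200],[-5,115,200],[5,115,200],[-5,-40,200],[-5,40,200],[5,-40,150],[5,40,150]]
uvp=b1([(398,95),(413,97),(270,533),(258,530),(372,235),(318,392),(305,228),(258,377)])
ps=[[5,-115,200],[5,115,200],[5,-55,184],[5,55,184],[5,-40,150],[5,40,150]]
uvps=b3([(50,202),(276,42),(132,172),(240,94),(170,216),(243,157)])
def res(p):
    B=base(p);Q=panel(p)
    return np.concatenate([(pj("top",B(baset))-uvb).ravel(),(pj("scene",B(bases))-uvbs).ravel(),(pj("top",Q(pt))-uvp).ravel(),(pj("scene",Q(ps))-uvps).ravel()])
s=least_squares(res,[0.57,0.24,1.8,0.6],loss="soft_l1")
p=s.x;print("hinge",p[:2],"yaw",np.degrees(p[2]),"lean",np.degrees(p[3]));print(res(p).reshape(-1,2).round(1).tolist())
Q=panel(p);print(Q([[5,55,184],[5,-55,184],[0,0,200]]))
b2=lambda U:un(U,5,(350,130)); b4=lambda U:un(U,4.5,(120,150))
bt=[[4.5,-105,75],[-4.5,-105,75],[4.5,105,75],[-4.5,105,75]]
ut=b2([(262,75),(283,78),(365,518),(386,515)])
bs=[[-4.5,-105,75],[4.5,-105,75],[-4.5,105,75],[4.5,105,75],[4.5,-55,59],[4.5,55,59],[-4.5,-105,-75],[4.5,-105,-75]]
us=b4([(75,225),(95,232),(262,12),(277,18),(147,203),(243,90),(133,490),(152,488)])
def res2(p):
    B=board(p); return np.concatenate([(pj("top",B(bt))-ut).ravel(),(pj("scene",B(bs))-us).ravel()])
s=least_squares(res2,[0.6,-0.2,1.8,0.,0.087],loss="soft_l1");p=s.x
print("board",p[:2],"yaw,tilt",np.degrees(p[2:4]),"z",p[4]);print(res2(p).reshape(-1,2).round(1).tolist())
B=board(p);print(B([[0,0,75],[0,-105,75],[0,105,75]]))
E
python3 f1.py
```

```text
hinge [0.5913 0.2744] yaw 72.28331309220671 lean 33.821678017108425
[[-1.8, -0.9], [-0.9, -1.4], [-1.2, 0.2], [-1.3, -0.1], [-1.2, -1.7], [0.2, -1.5], [0.2, -1.5], [-0.1, -1.3], [0.6, -0.3], [0.4, 0.6], [-1.1, 0.3], [-0.5, 0.6], [0.2, -0.3], [-0.8, -0.5], [-1.1, -0.8], [-0.2, -2.8], [-0.5, -2.0], [-1.0, 0.0], [-1.8, 0.4], [-0.2, -0.3], [0.2, -0.2]]
[[0.509  0.1975 0.1856]
 [0.6138 0.164  0.1856]
 [0.5574 0.1683 0.1962]]
board [ 0.5945 -0.1926] yaw,tilt [100.7527   0.4496] z 0.0843156971476086
[[-1.0, 1.4], [-1.4, -0.0], [-0.2, 0.9], [-0.6, 0.7], [-0.9, 0.3], [-1.0, -0.8], [-0.6, 0.3], [-0.3, -0.7], [0.1, -0.6], [-0.2, -0.6], [0.0, 0.9], [-0.3, 1.9]]
[[ 0.5947 -0.1932  0.1593]
 [ 0.6978 -0.1736  0.1593]
 [ 0.4915 -0.2127  0.1593]]
```

```bash
python3 -m jog '[{"rotation":[0,0,-10],"travel":[20,50,20],"jaw":1},{"rotation":[0,0,0],"travel":[25,55,20],"jaw":1},{"rotation":[0,0,0],"travel":[25,55,20],"jaw":1}]' ; python3 -c "
from h import *
print(bot.get_obs()['q'],bot.get_obs()['tcp_rot'])"
```

```text
time: 1.72
ee_pos: [0.2991, -0.3402, 0.2912]
tcp_rot: [-90.0, -0.0, -75.4]
wrist_force: [1.8, -0.2, -0.3]
opening: 0.0857
[-48.6857  -6.4483   5.533  101.9644   0.0078 116.6858] [-89.9854  -0.0116 -75.3715]
```

```bash
python3 -m jog '[{"rotation":[0,0,10.5],"travel":[20,35,8],"jaw":1},{"rotation":[0,0,10.5],"travel":[20,35,8],"jaw":1},{"rotation":[0,0,10.5],"travel":[20,35,8],"jaw":1},{"rotation":[0,0,10.5],"travel":[20,35,8],"jaw":1},{"rotation":[0,0,10.5],"travel":[20,35,4],"jaw":1},{"rotation":[0,0,10.5],"travel":[20,35,4],"jaw":1},{"rotation":[0,0,10.5],"travel":[20,35,0],"jaw":1},{"rotation":[0,0,10.5],"travel":[20,35,0],"jaw":1}]' ; python3 -m jog '[{"rotation":[0,0,10.5],"travel":[14,28,0],"jaw":1},{"rotation":[0,0,10.5],"travel":[14,28,0],"jaw":1},{"rotation":[0,0,10.5],"travel":[14,28,0],"jaw":1},{"rotation":[0,0,10.5],"travel":[14,28,0],"jaw":1},{"rotation":[0,0,10.5],"travel":[14,28,0],"jaw":1},{"rotation":[0,0,10.5],"travel":[14,28,0],"jaw":1},{"rotation":[0,0,0],"travel":[0,0,0],"jaw":1}]';python3 -c "
from h import *
print(bot.get_obs()['q'],bot.get_obs()['tcp_rot'])"
```

```text
time: 2.72
ee_pos: [0.4593, -0.0604, 0.3307]
tcp_rot: [-90.0, -0.0, 9.0]
wrist_force: [-0.2, -1.3, 0.0]
opening: 0.0851
time: 3.6
ee_pos: [0.5433, 0.1077, 0.3297]
tcp_rot: [-89.9, 0.0, 71.8]
wrist_force: [-0.9, -0.1, -0.3]
opening: 0.0853
[ 11.2116   9.3355  26.1273 106.8599   0.0071  29.364 ] [-89.9372   0.0272  71.8476]
```

```bash
python3 -m jog '[{"rotation":[8,-2.6,0],"travel":[0,3,-15],"jaw":1},{"rotation":[8,-2.6,0],"travel":[0,3,-15],"jaw":1},{"rotation":[8,-2.6,0],"travel":[0,3,-15],"jaw":1},{"rotation":[8,-2.6,0],"travel":[0,3,-15],"jaw":1},{"rotation":[0,0,0],"travel":[0,0,0],"jaw":0}]';python3 - <<'E'
from h import *
from scipy.spatial.transform import Rotation as R
o=bot.get_obs();print(o['q'],o['tcp_rot'],o['ee_pos'],o['opening'])
r=R.from_euler('xyz',o['tcp_rot'],degrees=True).as_matrix();print(r)
cv2.imwrite("pics/c_wrist.png",bot.camera("wrist")[:,:,::-1])
K,T=P("wrist");np.savez("c.npz",K=K,T=T,r=r,p=o['ee_pos'])
E
```

```text
time: 4.22
ee_pos: [0.5412, 0.1163, 0.2683]
tcp_rot: [-89.5, -33.5, 71.2]
wrist_force: [0.2, 0.1, 0.9]
opening: 0.0695
[-3.8983 -6.0427 -2.224  84.6906 32.4254 17.453 ] [-89.4882 -33.5468  71.1537] [0.5412 0.1163 0.2683] 0.06949414314139855
[[ 0.2692  0.1701 -0.9479]
 [ 0.7888  0.5259  0.3183]
 [ 0.5526 -0.8334  0.0074]]
```

View pics/c_wrist.png

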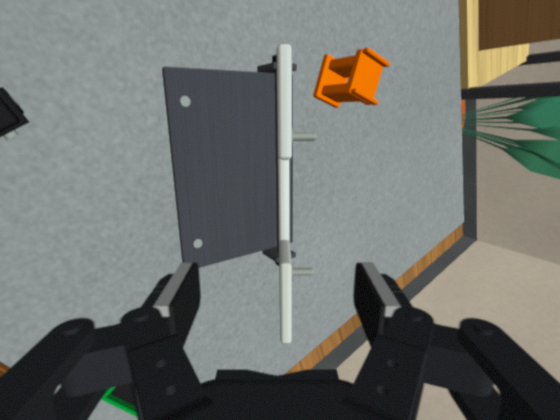

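Run:
```python
import cv2
a=cv2.imread("pics/c_wrist.png")
cv2.imwrite("pics/c2.png",cv2.resize(a[30:360,150:340],None,fx=2.6,fy=1.8,interpolation=2))
cv2.imwrite("pics/c3.png",cv2.resize(a[30:180,255:325],None,fx=4,fy=4,interpolation=2))
cv2.imwrite("pics/c4.png",cv2.resize(a[220:360,255:325],None,fx=4,fy=4,interpolation=2))
```

```text
(no output)
```

View pics/c3.png

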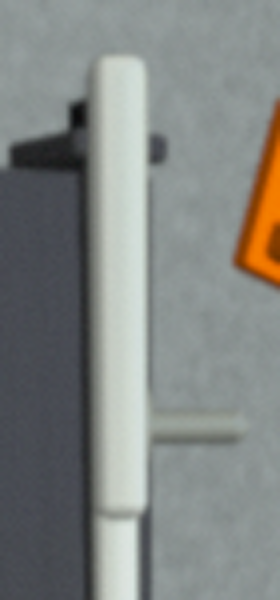

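View pics/c4.png

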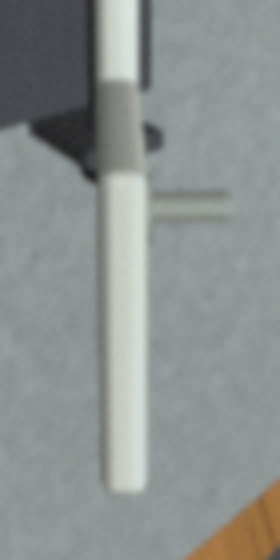

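```bash
cat > f2.py <<'E'
exec(open("f1.py").read().split("s=least_squares")[0])
d=np.load("c.npz");PT["w"]=(d["K"],d["T"])
c3=lambda U:un(U,4,(255,30)); c4=lambda U:un(U,4,(255,220))
pw=[[-5,115,200],[5,115,200],[5,40,200],[-5,40,200],[-5,-40,200],[5,-40,200],[-5,-115,200],[5,-115,200],[24,55,184],[24,-55,184],[-5,-40,150],[5,-40,150]]
uw=np.vstack([c3([(87,57),(147,57),(147,515),(93,515)]),c4([(100,172),(149,172),(108,491),(146,491)]),c3([(245,428)]),c4([(231,205)]),c4([(101,80),(136,80)])])
def r2(p): return np.concatenate([res(p)*.5,(pj("w",panel(p)(pw))-uw).ravel()])
def r3(p): return (pj("w",panel(p)(pw))-uw).ravel()
for f in (r2,r3):
    s=least_squares(f,[0.57,0.25,1.27,0.6],loss="soft_l1");p=s.x
    print("hinge",p[:2],"yaw",np.degrees(p[2]),"lean",np.degrees(p[3]),s.cost);print(r3(p).reshape(-1,2).round(1).tolist())
    R=rz(p[2])@ry(-p[3]); t=(d["p"]-[p[0],p[1],.03])@R*1e3; print("TCP in panel",t)
    Rt=np.c_[R[:,0],-R[:,2],R[:,1]]
    from scipy.spatial.transform import Rotation as Ro
    print("rot needed",Ro.from_matrix(Rt@d["r"].T).as_rotvec(degrees=True))
    for tz in (137,):
        print("travel to",tz,((np.array([0,0,tz])-t)@R.T), R)
E
python3 f2.py
```

```text
hinge [0.5927 0.2756] yaw 72.36540845870265 lean 33.67066851820626 13.736354837837082
[[-0.4, -0.7], [0.2, -0.9], [0.2, 1.6], [-0.4, 1.8], [-0.8, 0.2], [-0.3, 0.1], [-1.8, 1.1], [0.5, 1.0], [0.5, -0.4], [1.1, -0.6], [-1.2, -0.8], [0.9, -0.9]]
TCP in panel [ -7.2179   0.8188 291.1994]
rot needed [-0.0158 -0.4436  0.9284]
travel to 137 [  28.4992   86.9503 -124.3289] [[ 0.2521 -0.953  -0.168 ]
 [ 0.7931  0.3029 -0.5284]
 [ 0.5544  0.      0.8322]]
hinge [0.5935 0.2772] yaw 72.35574487564192 lean 34.070152523163486 6.846278351929848
[[-0.3, -0.0], [0.3, -0.3], [0.3, 1.7], [-0.3, 1.9], [-0.8, -0.1], [-0.3, -0.2], [-1.8, 0.5], [0.5, 0.4], [0.6, -0.2], [1.2, -0.8], [-0.8, -1.0], [1.3, -1.1]]
TCP in panel [ -6.6297   1.0173 292.218 ]
rot needed [ 0.3639 -0.5677  0.9173]
travel to 137 [  28.9904   87.7887 -124.8612] [[ 0.2511 -0.953  -0.1698]
 [ 0.7894  0.3031 -0.5339]
 [ 0.5602  0.      0.8284]]
```

```bash
python3 -m jog '[{"rotation":[0.2,-0.5,0.9],"travel":[2,5.5,4],"jaw":0},{"rotation":[0,0,0],"travel":[6.5,20.5,-32],"jaw":0},{"rotation":[0,0,0],"travel":[6.5,20.5,-32],"jaw":0},{"rotation":[0,0,0],"travel":[6.5,20.5,-32],"jaw":0},{"rotation":[0,0,0],"travel":[6.5,20.5,-32],"jaw":0},{"rotation":[0,0,0],"travel":[0,0,0],"jaw":0},{"rotation":[0,0,0],"travel":[0,0,0],"jaw":0}]' 30;python3 - <<'E'
from h import *
o=bot.get_obs();print(o['tcp_rot'],o['ee_pos'],o['opening'])
cv2.imwrite("pics/d_wrist.png",bot.camera("wrist")[:,:,::-1])
R=np.array([[ 0.2515,-0.953,-0.169 ],[ 0.791,0.303,-0.531],[ 0.557,0,0.8305]])
print((o['ee_pos']-[.593,.2764,.03])@R)
E
```

```text
time: 5.15
ee_pos: [0.5715, 0.2063, 0.1487]
tcp_rot: [-90.4, -34.0, 72.9]
wrist_force: [-0.6, -1.0, 0.2]
opening: 0.0425
[-90.4342 -34.0088  72.9445] [0.5715 0.2063 0.1487] 0.04246383768334262
[ 0.0053 -0.0008  0.1394]
```

View pics/d_wrist.png

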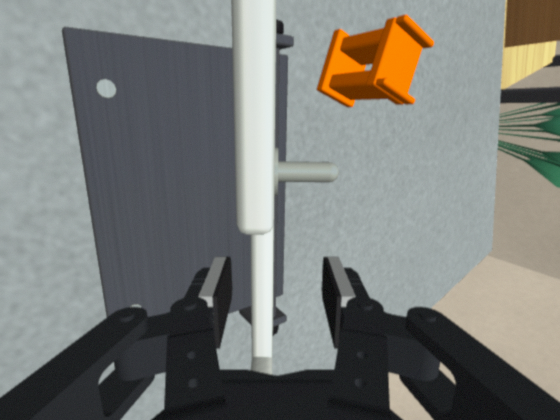

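```bash
python3 -m jog '[{"rotation":[0,0,-0.5],"travel":[-1.3,-4.2,-3],"jaw":0},{"rotation":[0,0,0],"travel":[0,0,0],"jaw":-1},{"rotation":[0,0,0],"travel":[0,0,0],"jaw":-1},{"rotation":[0,0,0],"travel":[0,0,0],"jaw":-1},{"rotation":[0,0,0],"travel":[0,0,0],"jaw":-1},{"rotation":[0,0,0],"travel":[0,0,0],"jaw":-1}]' 30;python3 - <<'E'
from h import *
o=bot.get_obs();print(o['tcp_rot'],o['ee_pos'],o['opening'],o['wrist_force'])
cv2.imwrite("pics/e_wrist.png",bot.camera("wrist")[:,:,::-1])
R=np.array([[ 0.2515,-0.953,-0.169 ],[ 0.791,0.303,-0.531],[ 0.557,0,0.8305]])
print((o['ee_pos']-[.593,.2764,.03])@R)
E
```

```text
time: 5.95
ee_pos: [0.5696, 0.2012, 0.1441]
tcp_rot: [-90.3, -34.0, 72.3]
wrist_force: [-3.6, -5.4, 4.5]
opening: 0.009
[-90.3361 -33.9828  72.2848] [0.5696 0.2012 0.1441] 0.008999066166018066 [-3.6331 -5.4105  4.4612]
[-0.0018 -0.0005  0.1387]
```

View pics/e_wrist.png

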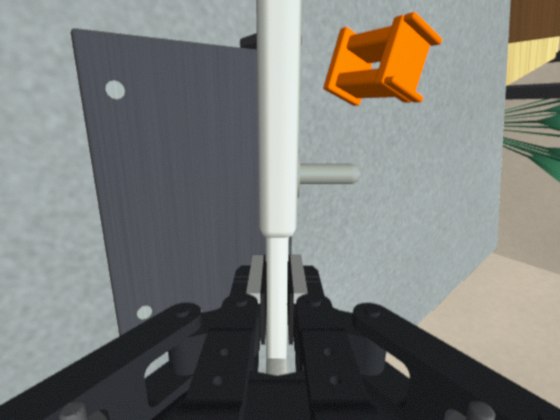

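```bash
python3 -m jog '[{"rotation":[-2.4,0.75,0],"travel":[1.5,4.6,3.2],"jaw":-1},{"rotation":[-2.4,0.75,0],"travel":[1.6,4.9,3.1],"jaw":-1},{"rotation":[-2.4,0.75,0],"travel":[1.6,5.2,2.9],"jaw":-1},{"rotation":[-2.4,0.75,0],"travel":[1.7,5.3,2.7],"jaw":-1},{"rotation":[0,0,0],"travel":[0,0,0],"jaw":-1},{"rotation":[0,0,0],"travel":[0,0,0],"jaw":-1},{"rotation":[0,0,0],"travel":[0,0,0],"jaw":-1}]' 30;python3 - <<'E'
from h import *
o=bot.get_obs();print(o['tcp_rot'],o['ee_pos'],o['opening'],o['wrist_force'],o['torque'])
h=np.array([.593,.2764,.03]);d=o['ee_pos']-h;xs=d[0]*.303+d[1]*.953;print(np.degrees(np.arctan2(-xs,d[2])),np.hypot(xs,d[2]))
E
```

```text
time: 6.88
ee_pos: [0.576, 0.2209, 0.1556]
tcp_rot: [-90.4, -23.9, 72.3]
wrist_force: [-1.3, -5.4, 3.1]
opening: 0.0093
[-90.3887 -23.8689  72.2881] [0.576  0.2209 0.1556] 0.009347344002044917 [-1.3052 -5.3789  3.0715] [-1.0924  0.3761 -0.1336]
24.811942761700386 0.13834628670499202
```

```bash
python3 -m jog '[{"rotation":[0,0,0],"travel":[0,0,0],"jaw":0},{"rotation":[0,0,0],"travel":[0,0,0],"jaw":0},{"rotation":[0,0,0],"travel":[0,0,0],"jaw":0},{"rotation":[0,0,0],"travel":[-5.3,-16.7,39],"jaw":0},{"rotation":[0,0,0],"travel":[-5.3,-16.7,39],"jaw":0},{"rotation":[0,0,0],"travel":[-5.3,-16.7,39],"jaw":0},{"rotation":[0,0,0],"travel":[-2.6,-8.4,20],"jaw":0},{"rotation":[0,0,0],"travel":[0,0,0],"jaw":0}]' 30; python3 -m jog '[{"rotation":[0,0,0],"travel":[0,0,0],"jaw":0}]';python3 - <<'E'
from h import *
from scipy.spatial.transform import Rotation as R
o=bot.get_obs();print(o['tcp_rot'],o['ee_pos'],o['opening'],o['qd'])
r=R.from_euler('xyz',o['tcp_rot'],degrees=True).as_matrix()
K,T=P("wrist");np.savez("g.npz",K=K,T=T,r=r,p=o['ee_pos'])
a=bot.camera("wrist")[:,:,::-1];cv2.imwrite("pics/g_wrist.png",a)
cv2.imwrite("pics/g_scene.png",bot.camera("scene")[:,:,::-1])
cv2.imwrite("pics/g_top.png",bot.camera("top")[:,:,::-1])
E
```

```text
time: 7.88
ee_pos: [0.558, 0.1628, 0.2941]
tcp_rot: [-90.5, -24.0, 72.4]
wrist_force: [0.2, 1.1, -0.7]
opening: 0.0429
time: 8.0
ee_pos: [0.5573, 0.1633, 0.2911]
tcp_rot: [-90.3, -23.9, 72.3]
wrist_force: [-1.3, -0.4, -0.2]
opening: 0.0424
[-90.2782 -23.8979  72.3052] [0.5573 0.1633 0.2911] 0.042402913544563756 [ 0.2441  0.3384 -0.6186  0.2029 -0.0306 -0.0854]
```

View pics/g_wrist.png

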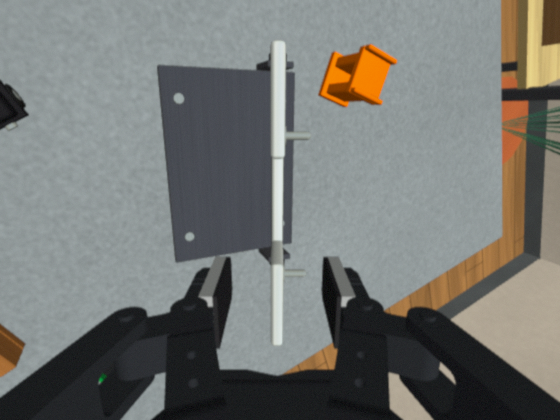

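View pics/g_scene.png

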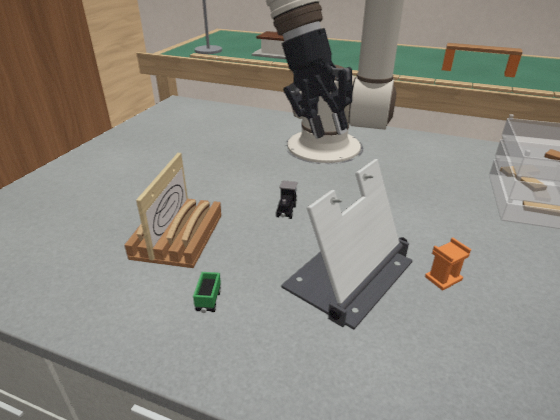

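Run:
```python
import cv2
a=cv2.imread("pics/g_wrist.png")
cv2.imwrite("pics/g3.png",cv2.resize(a[30:180,245:325],None,fx=4,fy=4,interpolation=2))
cv2.imwrite("pics/g4.png",cv2.resize(a[220:360,245:325],None,fx=4,fy=4,interpolation=2))
```

```text
(no output)
```

View pics/g3.png

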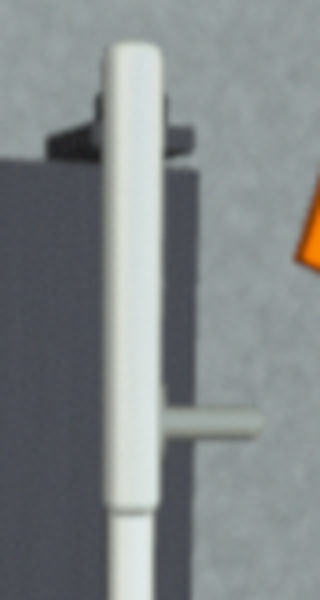

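View pics/g4.png

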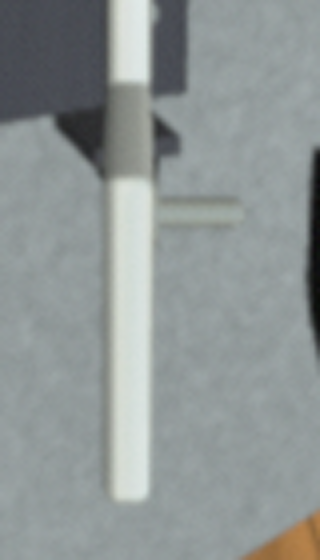

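```bash
cat > f3.py <<'E'
from fit import *
d=np.load("g.npz");PT["w"]=(d["K"],d["T"])
g3=lambda U:un(U,4,(245,30)); g4=lambda U:un(U,4,(245,220))
pw=[[-5,115,200],[5,115,200],[5,40,200],[-5,40,200],[-5,-40,200],[5,-40,200],[-5,-115,200],[5,-115,200],[24,55,184],[24,-55,184],[-5,-40,150],[5,-40,150]]
uw=np.vstack([g3([(104,42),(163,42),(160,508),(104,508)]),g4([(107,177),(153,177),(109,500),(149,500)]),g3([(262,421)]),g4([(242,212)]),g4([(107,83),(151,83)])])
def r3(p): return (pj("w",panel(p)(pw))-uw).ravel()
s=least_squares(r3,[0.593,0.276,1.263,0.42],loss="soft_l1");p=s.x
print("hinge",p[:2],"yaw",np.degrees(p[2]),"lean",np.degrees(p[3]),s.cost);print(r3(p).reshape(-1,2).round(1).tolist())
R=rz(p[2])@ry(-p[3]); t=(d["p"]-[p[0],p[1],.03])@R*1e3; print("TCP in panel",t)
Q=panel(p);print(Q([[5,55,184],[5,-55,184],[0,0,200]]));print(R)
E
python3 f3.py
```

```text
hinge [0.5934 0.2793] yaw 72.03502078424364 lean 25.440858088580974 10.099615608741594
[[-0.6, -0.8], [0.6, -0.8], [-0.2, 2.4], [-0.6, 2.3], [-1.4, -0.3], [0.2, -0.1], [-1.9, 0.9], [0.1, 1.2], [0.8, 0.6], [1.0, -0.5], [1.2, -1.3], [1.2, -1.1]]
TCP in panel [  2.4463  -1.4246 288.0064]
[[0.5181 0.2254 0.1983]
 [0.6227 0.1915 0.1983]
 [0.5669 0.1976 0.2106]]
[[ 0.2785 -0.9512 -0.1325]
 [ 0.859   0.3084 -0.4086]
 [ 0.4296  0.      0.903 ]]
```

```bash
python3 -m jog '[{"rotation":[-7.6,2.4,0],"travel":[4.7,-44.5,10],"jaw":0},{"rotation":[-7.6,2.4,0],"travel":[4.7,-44.5,0],"jaw":0},{"rotation":[-7.6,2.4,0],"travel":[4.7,-44.5,0],"jaw":0},{"rotation":[0,0,9.5],"travel":[4.7,-44.5,0],"jaw":0},{"rotation":[0,0,9.5],"travel":[4.7,-44.5,-10],"jaw":0},{"rotation":[0,0,9.5],"travel":[4.7,-44.5,-10],"jaw":0},{"rotation":[0,0,0],"travel":[4.7,-44.5,-10],"jaw":0},{"rotation":[0,0,0],"travel":[4.7,-44.5,-10],"jaw":0}]' ; python3 -m jog '[{"rotation":[0,0,0],"travel":[0,0,0],"jaw":0},{"rotation":[0,0,0],"travel":[0,0,0],"jaw":0}]';python3 - <<'E'
from h import *
from scipy.spatial.transform import Rotation as R
o=bot.get_obs();print(o['q'],o['tcp_rot'],o['ee_pos'],o['opening'],o['qd'])
r=R.from_euler('xyz',o['tcp_rot'],degrees=True).as_matrix()
K,T=P("wrist");np.savez("i.npz",K=K,T=T,r=r,p=o['ee_pos'])
a=bot.camera("wrist")[:,:,::-1];cv2.imwrite("pics/i_wrist.png",a)
E
```

```text
time: 9.15
ee_pos: [0.595, -0.194, 0.2612]
tcp_rot: [-90.4, -0.1, 100.9]
wrist_force: [0.5, 0.6, 0.2]
opening: 0.0427
time: 9.4
ee_pos: [0.5949, -0.1926, 0.2619]
tcp_rot: [-90.4, -0.1, 100.8]
wrist_force: [0.3, -0.0, -0.3]
opening: 0.0429
[-18.0433  16.4761  26.7816 100.0113   0.2354 -28.8741] [-90.3712  -0.0641 100.8316] [ 0.5949 -0.1926  0.2619] 0.04288597763934634 [ 1.0949 -0.8434  0.3412  0.0312 -0.1134 -0.0123]
```

View pics/i_wrist.png

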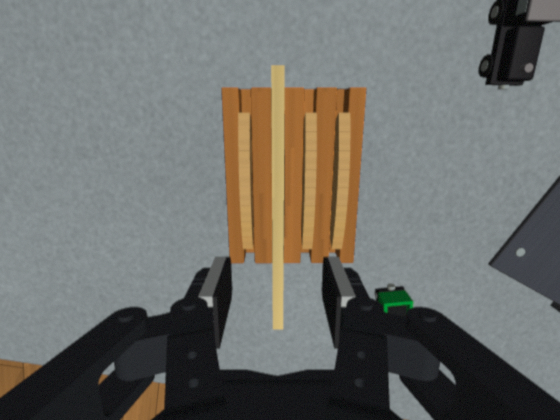

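Run:
```python
import cv2
a=cv2.imread("pics/i_wrist.png")
cv2.imwrite("pics/i3.png",cv2.resize(a[55:105,250:310],None,fx=8,fy=8,interpolation=2))
cv2.imwrite("pics/i4.png",cv2.resize(a[290:345,250:310],None,fx=8,fy=8,interpolation=2))
```

View pics/i3.png

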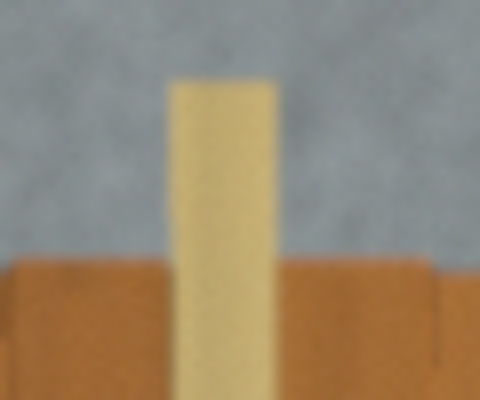

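View pics/i4.png

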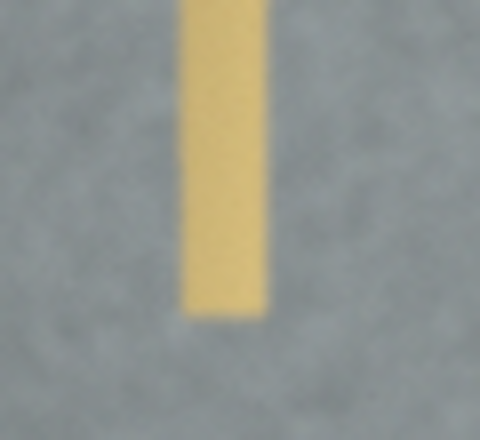

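Run:
```python
from h import *
d=np.load("i.npz");K,T,r,p=d["K"],d["T"],d["r"],d["p"]
def oz(uv,z):
    D=T[:3,:3].T@np.linalg.inv(K)@[*uv,1]; c=-T[:3,:3].T@T[:3,3]; return c+D*(z-c[2])/D[2]
a=oz((277.4,64.6),.162);b=oz((277.7,329.1),.162)
print(a,b,np.linalg.norm(a-b),(a+b)/2,np.degrees(np.arctan2(*(b-a)[[1,0]])))
print("mid rel TCP in tool",((a+b)/2-p)@r*1e3)
```

```text
[ 0.4939 -0.2116  0.162 ] [ 0.6997 -0.1714  0.162 ] 0.20968260812871845 [ 0.5968 -0.1915  0.162 ] 11.046142828497722
mid rel TCP in tool [ 0.5782 99.8983 -1.38  ]
```

```bash
python3 -m jog '[{"rotation":[0,0,0.2],"travel":[1.5,0.8,-30],"jaw":0},{"rotation":[0,0,0],"travel":[0,0,-50],"jaw":0},{"rotation":[0,0,0],"travel":[0,0,-46],"jaw":0},{"rotation":[0,0,0],"travel":[0,0,-10],"jaw":0},{"rotation":[0,0,0],"travel":[0,0,0],"jaw":-1},{"rotation":[0,0,0],"travel":[0,0,0],"jaw":-1},{"rotation":[0,0,0],"travel":[0,0,0],"jaw":-1},{"rotation":[0,0,0],"travel":[0,0,0],"jaw":-1}]' 50; python3 -m jog '[{"rotation":[0,0,0],"travel":[0,0,0],"jaw":-1},{"rotation":[0,0,0],"travel":[0,0,0],"jaw":-1}]';python3 - <<'E'
from h import *
o=bot.get_obs();print(o['tcp_rot'],o['ee_pos'],o['opening'],o['wrist_force'])
a=bot.camera("wrist")[:,:,::-1];cv2.imwrite("pics/j_wrist.png",a)
E
```

```text
time: 10.45
ee_pos: [0.5976, -0.1923, 0.1292]
tcp_rot: [-90.6, 0.1, 101.0]
wrist_force: [-0.3, 0.6, 7.3]
opening: 0.008
time: 10.7
ee_pos: [0.5976, -0.1923, 0.1291]
tcp_rot: [-90.6, 0.1, 101.0]
wrist_force: [0.3, 1.5, 6.7]
opening: 0.0082
[-90.6329   0.0688 101.0461] [ 0.5976 -0.1923  0.1291] 0.00819767980465406 [0.3313 1.5407 6.7316]
```

View pics/j_wrist.png

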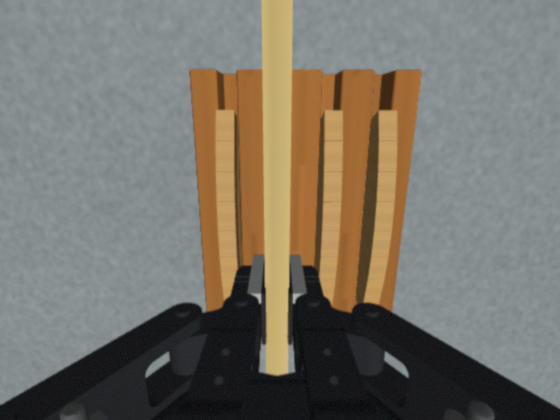

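```bash
python3 -m jog '[{"rotation":[0,0,0],"travel":[0,0,30],"jaw":-1},{"rotation":[0,0,0],"travel":[0,0,40],"jaw":-1},{"rotation":[0,0,0],"travel":[0,0,45],"jaw":-1},{"rotation":[0,0,0],"travel":[0,0,45],"jaw":-1},{"rotation":[0,0,0],"travel":[0,0,45],"jaw":-1},{"rotation":[0,0,0],"travel":[0,0,36],"jaw":-1},{"rotation":[0,0,0],"travel":[0,0,0],"jaw":-1},{"rotation":[0,0,0],"travel":[0,0,0],"jaw":-1}]';python3 - <<'E'
from h import *
o=bot.get_obs();print(o['q'],o['tcp_rot'],o['ee_pos'],o['opening'],o['wrist_force'])
cv2.imwrite("pics/k_wrist.png",bot.camera("wrist")[:,:,::-1])
cv2.imwrite("pics/k_scene.png",bot.camera("scene")[:,:,::-1])
E
```

```text
time: 11.75
ee_pos: [0.5967, -0.1922, 0.3668]
tcp_rot: [-90.4, -0.0, 101.0]
wrist_force: [0.2, -0.3, -1.9]
opening: 0.0086
[-17.9582  23.7635  48.7175 114.623    0.2201 -28.9946] [-90.3962  -0.0321 101.0372] [ 0.5967 -0.1922  0.3668] 0.008646720215840382 [ 0.1668 -0.3398 -1.922 ]
```

View pics/k_wrist.png

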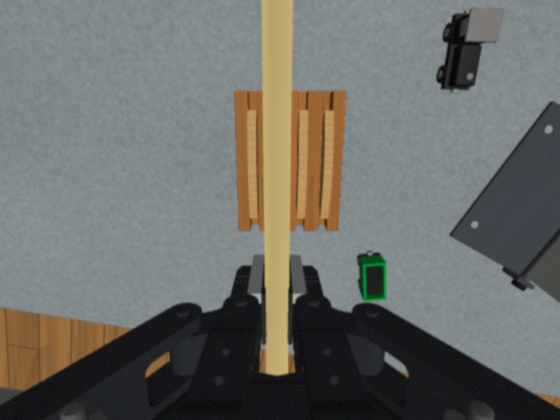

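View pics/k_scene.png

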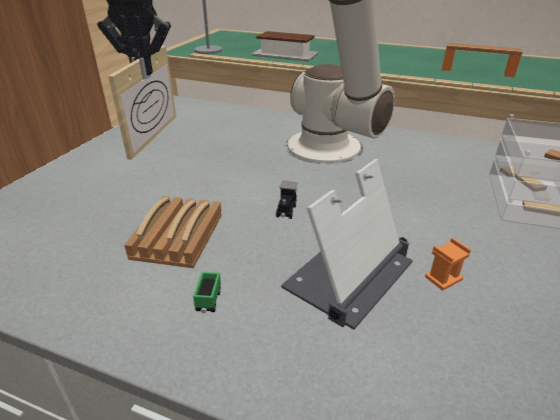

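```bash
python3 -m jog '[{"rotation":[0,0,-7.2],"travel":[-3.5,40,0],"jaw":-1},{"rotation":[0,0,-7.2],"travel":[-3.5,50,0],"jaw":-1},{"rotation":[0,0,-7.2],"travel":[-3.5,50,0],"jaw":-1},{"rotation":[0,0,-7.2],"travel":[-3.5,50,0],"jaw":-1},{"rotation":[5.8,-1.85,0],"travel":[-3.5,50,0],"jaw":-1},{"rotation":[5.8,-1.85,0],"travel":[-3.5,50,0],"jaw":-1},{"rotation":[5.8,-1.85,0],"travel":[-3.5,50,0],"jaw":-1},{"rotation":[5.8,-1.85,0],"travel":[-3.5,51,0],"jaw":-1}]';python3 -m jog '[{"rotation":[0,0,0],"travel":[0,0,0],"jaw":-1},{"rotation":[0,0,0],"travel":[0,0,0],"jaw":-1}]';cat > st.py <<'E'
from h import *
import sys
from scipy.spatial.transform import Rotation as Ro
o=bot.get_obs();print(o['q'],o['tcp_rot'],o['ee_pos'],o['opening'],o['wrist_force'],o['time'])
R=np.array([[.2771,-.9527,-.1251],[.8683,.304,-.3920],[.4115,0,.9114]])
G=np.array([.5573,.1633,.2911])
print("TCP panel (target 9.5,-1.3,167):",((o['ee_pos']-G)@R*1e3+[0,-1.4,287.5]).round(1))
rt=Ro.from_euler('xyz',o['tcp_rot'],degrees=True).as_matrix();Rt=Ro.from_euler('xyz',[-90.4,-24.3,72.3],degrees=True).as_matrix()
print("rot needed",Ro.from_matrix(Rt@rt.T).as_rotvec(degrees=True).round(2))
for n in sys.argv[2:]: cv2.imwrite(f"pics/{sys.argv[1]}_{n}.png",bot.camera(n)[:,:,::-1])
E
python3 st.py l wrist scene
```

```text
time: 12.85
ee_pos: [0.5678, 0.2003, 0.3663]
tcp_rot: [-90.3, -24.5, 72.2]
wrist_force: [-0.5, 1.2, -1.4]
opening: 0.0084
time: 13.1
ee_pos: [0.568, 0.1985, 0.3667]
tcp_rot: [-90.3, -24.3, 72.2]
wrist_force: [-0.6, -0.1, -1.5]
opening: 0.0081
[ 9.3543  3.1535 20.3946 95.3041 21.294  29.4511] [-90.3402 -24.273   72.2283] [0.568  0.1985 0.3667] 0.008091010049529194 [-0.5644 -0.1141 -1.4684] 13.1
TCP panel (target 9.5,-1.3,167): [ 64.6  -0.9 341.3]
rot needed [ 0.01 -0.06  0.05]
```

View pics/l_wrist.png

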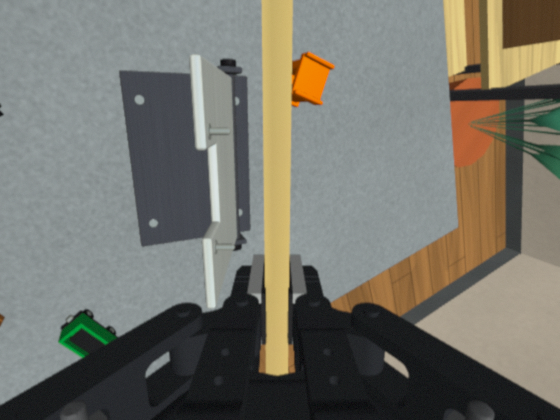

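View pics/l_scene.png

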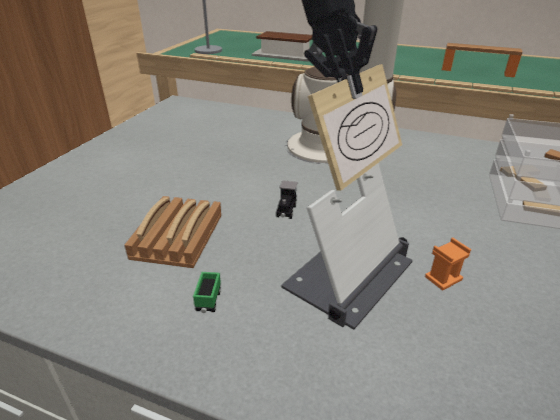

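```bash
python3 -m jog '[{"rotation":[0,0,0],"travel":[4.4,13.6,-41.3],"jaw":-1},{"rotation":[0,0,0],"travel":[4.4,13.6,-41.3],"jaw":-1},{"rotation":[0,0,0],"travel":[4.3,13.6,-41.3],"jaw":-1},{"rotation":[0,0,0],"travel":[4.3,13.5,-41.3],"jaw":-1},{"rotation":[0,0,0],"travel":[0,0,0],"jaw":-1},{"rotation":[0,0,0],"travel":[0,0,0],"jaw":-1},{"rotation":[0,0,0],"travel":[0,0,0],"jaw":-1}]';
python3 st.py m wrist scene top
```

```text
time: 14.08
ee_pos: [0.5869, 0.2528, 0.2049]
tcp_rot: [-90.6, -24.5, 72.3]
wrist_force: [0.1, 0.2, -1.3]
opening: 0.0084
[14.4428  1.5631  0.2605 74.5807 20.2052 34.8243] [-90.5627 -24.4719  72.2682] [0.5869 0.2528 0.2049] 0.008446214418462881 [ 0.0707  0.2429 -1.3154] 14.075
TCP panel (target 9.5,-1.3,167): [ 50.4  -2.4 170.2]
rot needed [-0.12  0.19  0.1 ]
```

View pics/m_wrist.png

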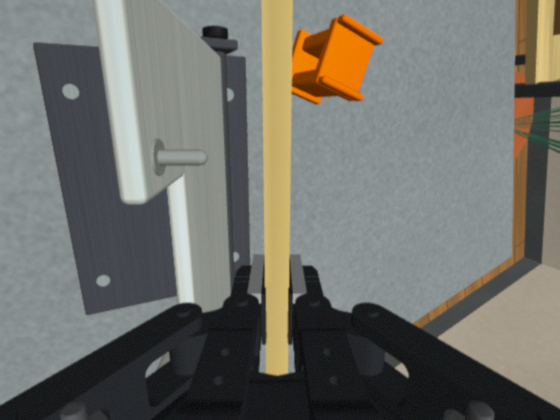

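View pics/m_scene.png

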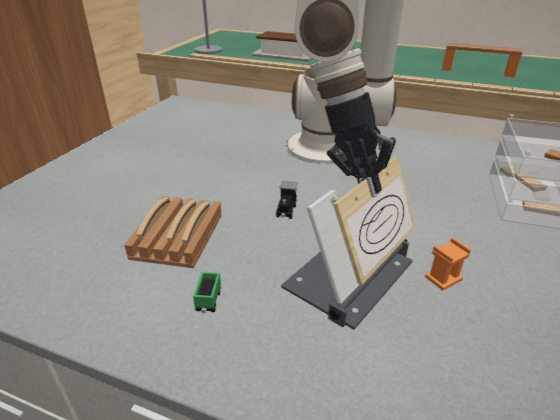

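View pics/m_top.png

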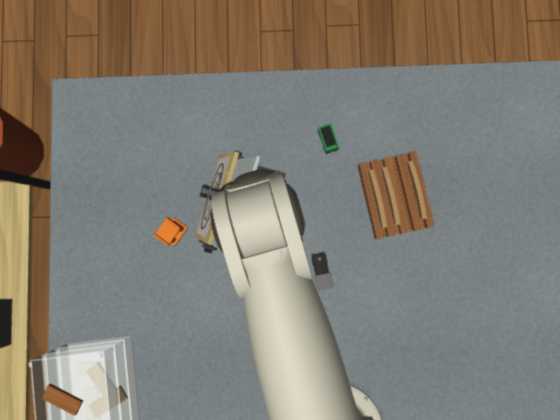

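Run:
```python
import cv2
a=cv2.imread("pics/m_wrist.png")
cv2.imwrite("pics/m3.png",cv2.resize(a[0:215,85:255],None,fx=3.4,fy=2.75,interpolation=2))
a=cv2.imread("pics/m_scene.png")
cv2.imwrite("pics/m4.png",cv2.resize(a[160:300,300:430],None,fx=5,fy=4,interpolation=2))
```

```text
(no output)
```

View pics/m3.png

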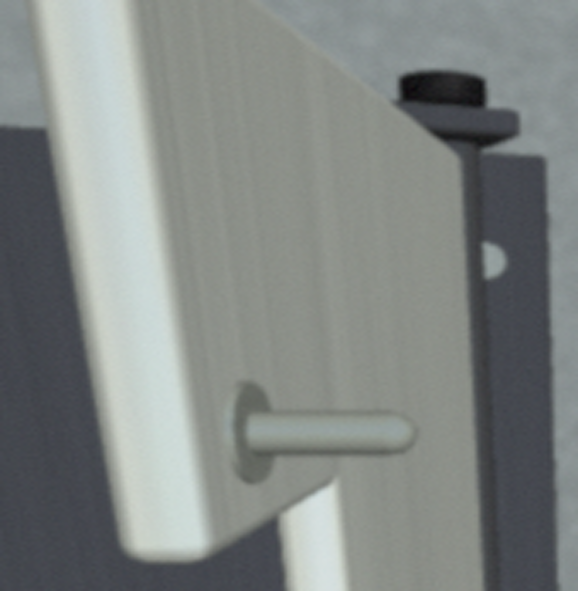

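View pics/m4.png

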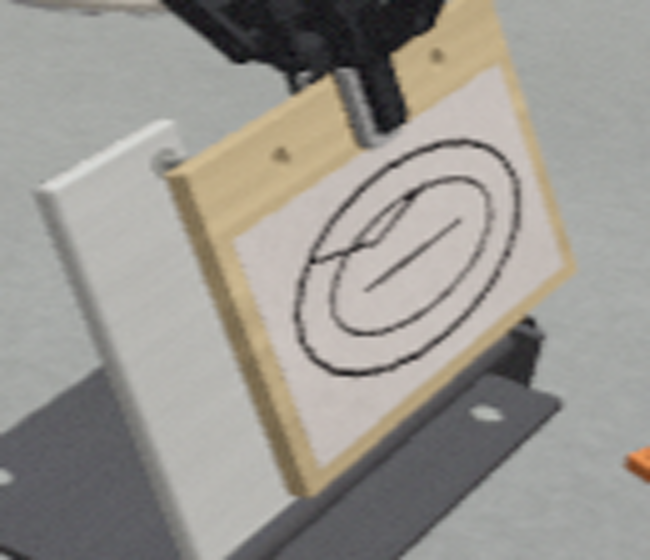

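```bash
cat > f4.py <<'E'
from fit import *
from scipy.spatial.transform import Rotation as Ro
# wrist cam in tool frame from g.npz
g=np.load("g.npz")
Tt=np.eye(4);Tt[:3,:3]=g["r"];Tt[:3,3]=g["p"]
C=g["T"]@Tt   # tool -> cam
import sys
PT["w"]=P("wrist")  # now
o=bot.get_obs()
m3=lambda U:un(U,(3.4,2.75),(85,0))
pw=np.array([[5,55,184],[24,55,184],[5,40,200],[-5,40,200],[5,40,150]])
uw=m3([(248,432),(416,432),(207,553),(127,553),(340,482)])
# tool pose in panel: x,y,z + rot
def model(v):
    R=Ro.from_rotvec(v[3:]).as_matrix()@np.array([[1,0,0],[0,0,-1],[0,1,0]]).T # panel->tool : tool=[x,-z,y]
    return R,v[:3]
def f(v,full=False):
    # points in panel -> tool
    Rp=np.array([[1,0,0],[0,0,-1],[0,1,0]],float) # rows: tool axes in panel coordinates: x, -z, y
    X=(pw-v[:3])@Rp.T/1e3
    X=X@Ro.from_rotvec([0,0,v[3]]).as_matrix().T
    c=X@C[:3,:3].T+C[:3,3];u=c@PT["w"][0].T
    return ((u[:,:2]/u[:,2:])-uw).ravel()
v0=[50.4,-2.4,170.2,0]
print("resid at est",f(v0).reshape(-1,2).round(1).tolist())
s=least_squares(f,v0);print(s.x[:3],np.degrees(s.x[3]),f(s.x).reshape(-1,2).round(1).tolist())
s=least_squares(lambda q:f([*q,0]),v0[:3]);print(s.x,f([*s.x,0]).reshape(-1,2).round(1).tolist())
# board from scene
m4=lambda U:un(U,(5,4),(300,160))
R=Ro.from_euler('xyz',o['tcp_rot'],degrees=True).as_matrix();Rb=np.c_[R[:,0],R[:,2],-R[:,1]]
pb=np.array([[4.5,-55,59],[4.5,55,59],[4.5,-105,75],[4.5,-105,-75],[4.5,105,75],[4.5,105,-75]]);ub=m4([(281,155),(436,56),(187,180),(313,495),(500,5),(573,265)])
def fb(t): return (pj("scene",(pb-np.r_[0,t])@Rb.T/1e3+o["ee_pos"])-ub).ravel()
s=least_squares(fb,[-1.3,42]);print("TCP in board y,z",s.x,fb(s.x).reshape(-1,2).round(1).tolist())
# panel pts via scene
pp=np.array([[5,-115,200],[5,-55,200]]);
E
python3 f4.py
```

```text
resid at est [[2.1, -2.0], [1.9, -1.9], [3.0, 2.5], [-1.7, 2.5], [1.3, 1.4]]
[ 53.3824  -1.0825 176.7717] -1.031136237443334 [[1.0, -1.1], [-2.1, -0.9], [1.8, 0.6], [-1.1, 0.4], [0.4, 1.2]]
[ 53.271   -1.2493 176.8403] [[0.9, -1.2], [-1.8, -1.2], [2.3, 0.7], [-0.9, 0.7], [-0.7, 1.2]]
TCP in board y,z [-2.6452 43.496 ] [[0.6, 1.0], [0.6, 1.4], [0.4, -1.7], [-0.4, 0.6], [-1.8, -3.3], [1.0, 2.1]]
```

Run:
```python
import cv2
for n,x,y in(("g",320,165),("m",340,160)):
    a=cv2.imread(f"pics/{n}_scene.png")
    cv2.imwrite(f"pics/n_{n}.png",cv2.resize(a[y:y+55,x:x+75],None,fx=10,fy=10,interpolation=2))
```

```text
(no output)
```

View pics/n_g.png

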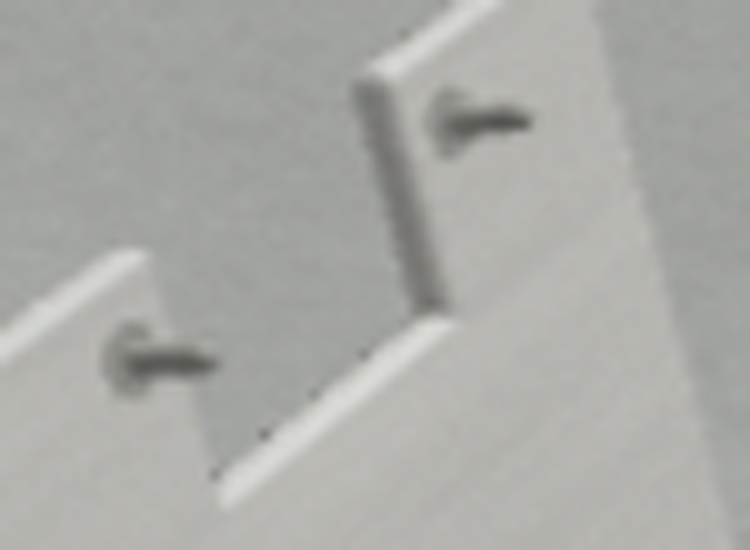

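View pics/n_m.png

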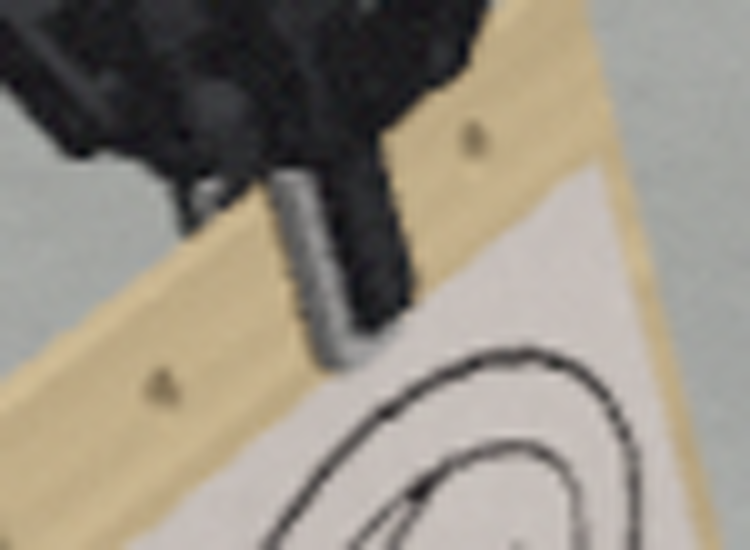

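```bash
cat > f5.py <<'E'
from fit import *
R=np.array([[.2771,-.9527,-.1251],[.8683,.304,-.3920],[.4115,0,.9114]]); h=np.array([.593,.2764,.03])
Q=lambda X: np.array(X)/1e3@R.T+h
def go(holes,tcpx,off=0):
    pix=np.array([[332.45,201.2],[341.5,201.3],[365.2,177.2],[373,177.1]])-0
    pm=pj("scene",Q([[5,-55,184],[24,-55,184],[5,55,184],[24,55,184]]))
    print("pin model-meas",(pm-pix).round(2).tolist())
    # panel correction d (x fixed) minimising
    f=lambda d:(pj("scene",Q(np.array([[5,-55,184],[24,-55,184],[5,55,184],[24,55,184]])+[0,d[0],d[1]]))-pix).ravel()
    a=least_squares(f,[0,0]).x
    fx=tcpx+4.5
    f2=lambda d:(pj("scene",Q(np.array([[fx,-55,184],[fx,55,184]])+[0,d[0],d[1]]))-holes).ravel()
    b=least_squares(f2,[0,0]).x
    print("pin offset",a,"hole offset",b,"hole-pin (y,z)",b-a, f2(b).round(2))
if __name__=="__main__":
    for tx in (50.4,52): go(np.array([[355.75,198.35],[386.95,173.55]]),tx)
E
python3 f5.py
```

```text
pin model-meas [[0.2, -0.15], [-0.06, -0.64], [-0.89, -0.05], [-0.15, -0.71]]
pin offset [ 0.2392 -0.8778] hole offset [-0.4025  3.2242] hole-pin (y,z) [-0.6418  4.102 ] [ 0.08 -0.01 -0.09  0.01]
pin model-meas [[0.2, -0.15], [-0.06, -0.64], [-0.89, -0.05], [-0.15, -0.71]]
pin offset [ 0.2392 -0.8778] hole offset [-2.7006  4.1126] hole-pin (y,z) [-2.9398  4.9904] [ 0.02  0.04 -0.02 -0.04]
```

```bash
python3 -m jog '[{"rotation":[-0.1,0.1,0.1],"travel":[-2.8,-7.4,-5.6],"jaw":-1},{"rotation":[0,0,0],"travel":[-2.9,-7.4,-5.6],"jaw":-1},{"rotation":[0,0,0],"travel":[0,0,0],"jaw":-1},{"rotation":[0,0,0],"travel":[0,0,0],"jaw":-1},{"rotation":[0,0,0],"travel":[0,0,0],"jaw":-1}]';
python3 st.py o wrist scene
python3 - <<'E'
import cv2
a=cv2.imread(f"pics/o_scene.png");x,y=330,160
cv2.imwrite(f"pics/o_s.png",cv2.resize(a[y:y+60,x:x+75],None,fx=10,fy=10,interpolation=2))
E
```

```text
time: 14.85
ee_pos: [0.5803, 0.2385, 0.1913]
tcp_rot: [-90.3, -24.3, 72.3]
wrist_force: [-0.0, 0.9, -2.2]
opening: 0.0082
[13.2058  0.6431 -2.076  73.9575 20.4649 33.372 ] [-90.3333 -24.2607  72.321 ] [0.5803 0.2385 0.1913] 0.008229286982001184 [-0.0095  0.8937 -2.1759] 14.85
TCP panel (target 9.5,-1.3,167): [ 30.6  -0.4 164.2]
rot needed [ 0.02 -0.07 -0.05]
```

View pics/o_s.png

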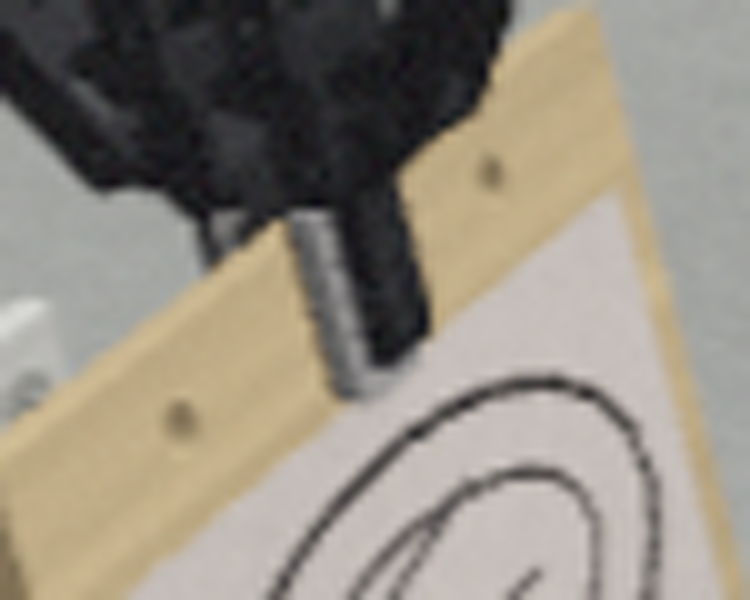

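View pics/o_wrist.png

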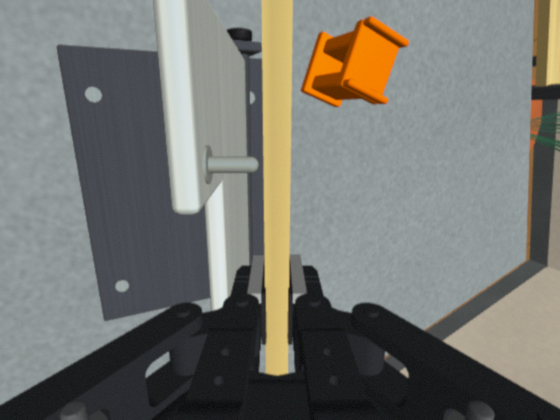

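Run:
```python
from f5 import *
go(np.array([[347.65,201.55],[378.55,176.75]]),30.6)
```

```text
pin model-meas [[0.2, -0.15], [-0.06, -0.64], [-0.89, -0.05], [-0.15, -0.71]]
pin offset [ 0.2392 -0.8778] hole offset [ 1.3575 -2.4782] hole-pin (y,z) [ 1.1182 -1.6005] [-0.1  -0.13  0.11  0.14]
```

```bash
python3 -m jog '[{"rotation":[0,0,0],"travel":[0.7,-1.2,2],"jaw":-1},{"rotation":[0,0,0],"travel":[0,0,0],"jaw":-1},{"rotation":[0,0,0],"travel":[-1.5,-4.8,-2.3],"jaw":-1},{"rotation":[0,0,0],"travel":[-1.5,-4.8,-2.3],"jaw":-1},{"rotation":[0,0,0],"travel":[0,0,0],"jaw":-1},{"rotation":[0,0,0],"travel":[0,0,0],"jaw":-1}]';
python3 st.py q wrist scene
python3 - <<'E'
import cv2
a=cv2.imread(f"pics/q_scene.png");x,y=325,160
cv2.imwrite(f"pics/q_s.png",cv2.resize(a[y:y+60,x:x+75],None,fx=10,fy=10,interpolation=2))
E
```

```text
time: 15.7
ee_pos: [0.5777, 0.2268, 0.1886]
tcp_rot: [-90.3, -24.2, 72.2]
wrist_force: [-4.4, -5.2, 4.4]
opening: 0.0083
[12.1177  0.0926 -2.8768 74.1323 20.6437 32.3054] [-90.3144 -24.1899  72.2383] [0.5777 0.2268 0.1886] 0.008338649798157285 [-4.4494 -5.1983  4.3542] 15.7
TCP panel (target 9.5,-1.3,167): [ 18.6  -1.5 166.7]
rot needed [ 0.08 -0.11  0.03]
```

View pics/q_s.png

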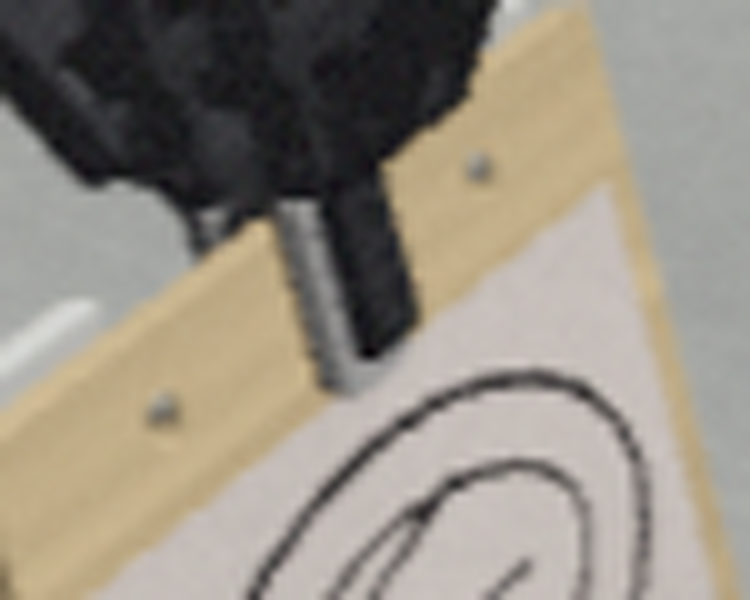

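View pics/q_wrist.png

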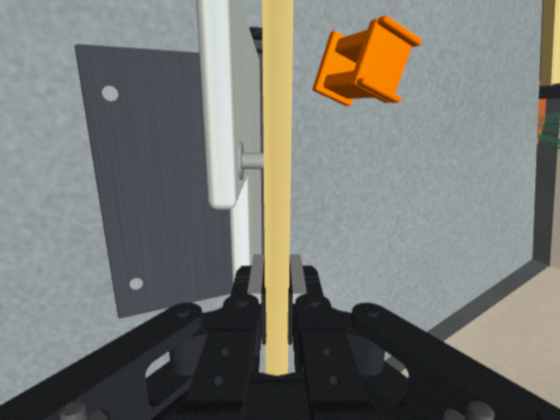

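```bash
python3 -m jog '[{"rotation":[0,0,0],"travel":[-0.6,-0.5,1.4],"jaw":-1},{"rotation":[0,0,0],"travel":[0,0,0],"jaw":-1},{"rotation":[0,0,0],"travel":[-0.8,-2.6,-1.2],"jaw":-1},{"rotation":[0,0,0],"travel":[0,0,0],"jaw":-1},{"rotation":[0,0,0],"travel":[0,0,0],"jaw":-1}]';
python3 st.py r wrist scene
```

```text
time: 16.42
ee_pos: [0.5765, 0.2245, 0.1886]
tcp_rot: [-90.3, -24.2, 72.3]
wrist_force: [0.0, -0.1, -2.6]
opening: 0.008
[11.8768 -0.1011 -3.0882 74.1999 20.7625 31.9967] [-90.3091 -24.2465  72.3033] [0.5765 0.2245 0.1886] 0.007987146225447382 [ 0.0151 -0.0691 -2.5692] 16.425
TCP panel (target 9.5,-1.3,167): [ 16.2  -1.1 167.7]
rot needed [ 0.03 -0.1  -0.04]
```

View pics/r_wrist.png

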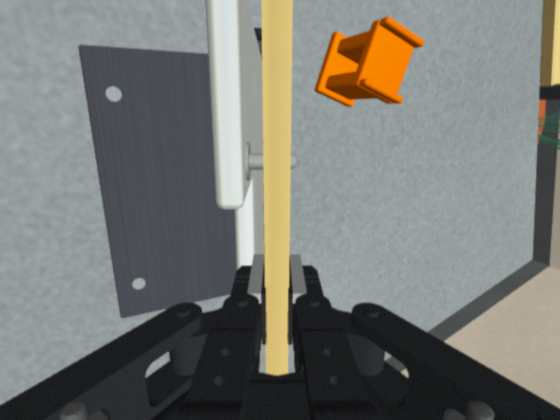

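```bash
python3 -m jog '[{"rotation":[0,0,0],"travel":[-0.7,-2.2,-1],"jaw":-1},{"rotation":[0,0,0],"travel":[-0.7,-2.2,-1],"jaw":-1},{"rotation":[0,0,0],"travel":[0,0,0],"jaw":-1},{"rotation":[0,0,0],"travel":[0,0,0],"jaw":-1}]';
python3 st.py s wrist scene
python3 - <<'E'
import cv2
a=cv2.imread(f"pics/s_scene.png");x,y=290,140
cv2.imwrite(f"pics/s_s.png",cv2.resize(a[y:y+180,x:x+140],None,fx=3.3,fy=3.3,interpolation=2))
E
```

```text
time: 17.02
ee_pos: [0.5751, 0.22, 0.1867]
tcp_rot: [-90.3, -24.2, 72.3]
wrist_force: [-0.2, -1.4, -1.5]
opening: 0.0083
[11.4539 -0.3684 -3.5507 74.1531 20.8539 31.5604] [-90.3158 -24.249   72.301 ] [0.5751 0.22   0.1867] 0.008338297485773648 [-0.1573 -1.3732 -1.4846] 17.025
TCP panel (target 9.5,-1.3,167): [ 11.2  -1.1 167.9]
rot needed [ 0.03 -0.09 -0.04]
```

View pics/s_wrist.png

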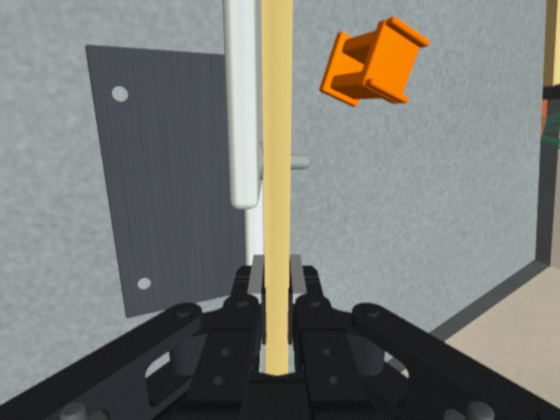

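View pics/s_s.png

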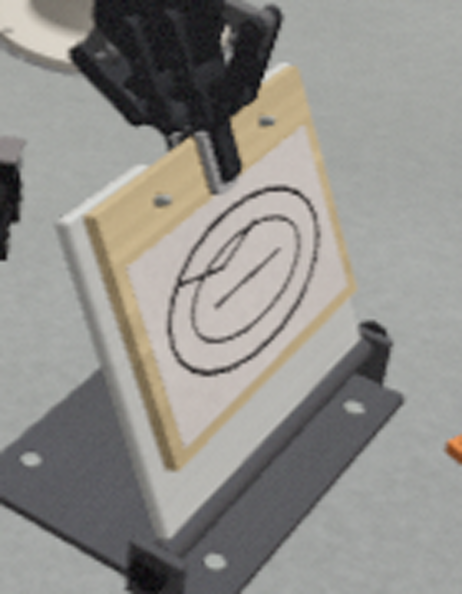

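```bash
python3 -m jog '[{"rotation":[0,0,0],"travel":[-0.7,-2.2,-1],"jaw":-1},{"rotation":[0,0,0],"travel":[0,0,0],"jaw":-1},{"rotation":[0,0,0],"travel":[0,0,0],"jaw":-1}]'; python3 -m jog '[{"rotation":[0,0,0],"travel":[-0.5,-1.5,-0.7],"jaw":-1},{"rotation":[0,0,0],"travel":[0,0,0],"jaw":-1},{"rotation":[0,0,0],"travel":[0,0,0],"jaw":-1}]';
python3 st.py t wrist scene
```

```text
time: 17.5
ee_pos: [0.5744, 0.218, 0.1858]
tcp_rot: [-90.3, -24.3, 72.3]
wrist_force: [1.1, 2.1, -1.4]
opening: 0.0083
time: 17.88
ee_pos: [0.5741, 0.2169, 0.1854]
tcp_rot: [-90.3, -24.3, 72.3]
wrist_force: [1.7, 4.9, -0.6]
opening: 0.0081
[11.1202 -0.5872 -3.9273 74.0717 20.9846 31.1902] [-90.3418 -24.3215  72.3441] [0.5741 0.2169 0.1854] 0.00813858140043615 [ 1.691  4.912 -0.588] 17.875
TCP panel (target 9.5,-1.3,167): [  7.7  -1.1 168. ]
rot needed [-0.04 -0.04 -0.07]
```

View pics/t_wrist.png

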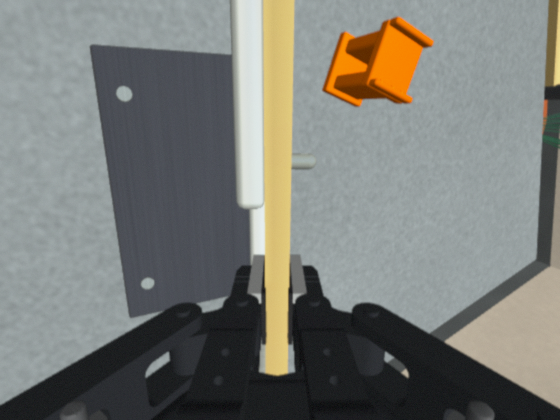

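```bash
python3 -m jog '[{"rotation":[0,0,0],"travel":[0,0,0],"jaw":-0.6},{"rotation":[0,0,0],"travel":[0,0,0],"jaw":-0.4},{"rotation":[0,0,0],"travel":[0,0,0],"jaw":-0.2},{"rotation":[0,0,0],"travel":[0,0,0],"jaw":-0.2},{"rotation":[0,0,0],"travel":[0,0,0],"jaw":-0.2}]';
python3 st.py u wrist scene
```

```text
time: 18.6
ee_pos: [0.5739, 0.2164, 0.185]
tcp_rot: [-90.3, -24.2, 72.3]
wrist_force: [0.1, 1.1, -0.2]
opening: 0.034
[11.1017 -0.5855 -3.9475 74.1086 20.9318 31.1867] [-90.314  -24.248   72.3059] [0.5739 0.2164 0.185 ] 0.03396716770110539 [ 0.1323  1.0677 -0.1901] 18.6
TCP panel (target 9.5,-1.3,167): [  7.   -1.  167.9]
rot needed [ 0.03 -0.09 -0.04]
```

View pics/u_wrist.png

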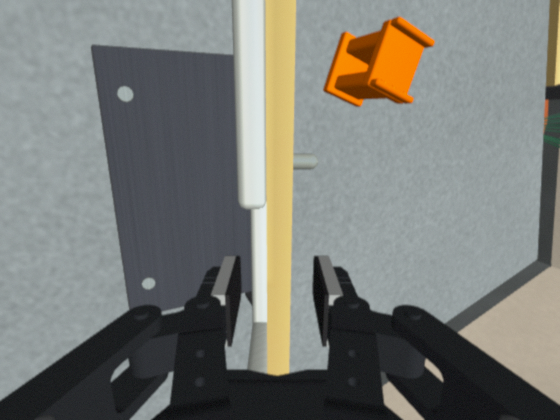

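View pics/u_scene.png

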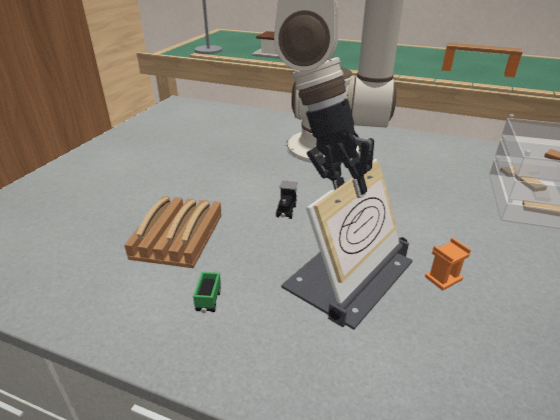

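```bash
python3 -m jog '[{"rotation":[0,0,0],"travel":[-2.5,-7.8,18.2],"jaw":-0.2},{"rotation":[0,0,0],"travel":[-3.7,-11.8,27.3],"jaw":-0.2},{"rotation":[0,0,0],"travel":[-3.7,-11.8,27.3],"jaw":-0.2},{"rotation":[0,0,0],"travel":[-5,-15.7,36.5],"jaw":-0.2},{"rotation":[0,0,0],"travel":[0,0,0],"jaw":-0.2},{"rotation":[0,0,0],"travel":[0,0,0],"jaw":-0.2}]';
python3 st.py v wrist scene
python3 - <<'E'
import cv2
a=cv2.imread(f"pics/v_scene.png");x,y=290,140
cv2.imwrite(f"pics/v_s.png",cv2.resize(a[y:y+180,x:x+140],None,fx=3.3,fy=3.3,interpolation=2))
E
```

```text
time: 19.45
ee_pos: [0.559, 0.1693, 0.2937]
tcp_rot: [-90.3, -24.2, 72.3]
wrist_force: [0.5, 0.4, -0.8]
opening: 0.0344
[ 6.3696 -1.1692  7.6666 88.1432 21.8806 26.2229] [-90.291  -24.2361  72.2818] [0.559  0.1693 0.2937] 0.03440970072669343 [ 0.4685  0.4408 -0.8321] 19.45
TCP panel (target 9.5,-1.3,167): [  6.7  -1.2 287.3]
rot needed [ 0.03 -0.11 -0.03]
```

View pics/v_wrist.png

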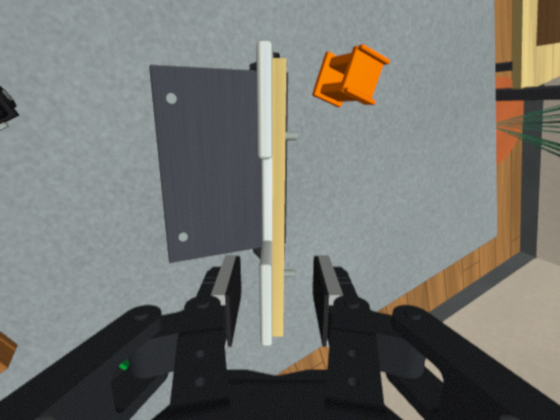

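View pics/v_s.png

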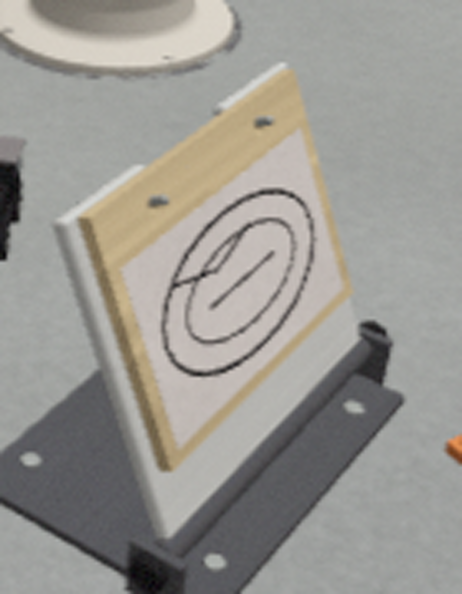

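Run:
```python
import cv2
a=cv2.imread("pics/v_wrist.png")
cv2.imwrite("pics/v3.png",cv2.resize(a[30:180,225:325],None,fx=4,fy=4,interpolation=2))
cv2.imwrite("pics/v4.png",cv2.resize(a[220:360,225:325],None,fx=4,fy=4,interpolation=2))
```

```text
(no output)
```

View pics/v3.png

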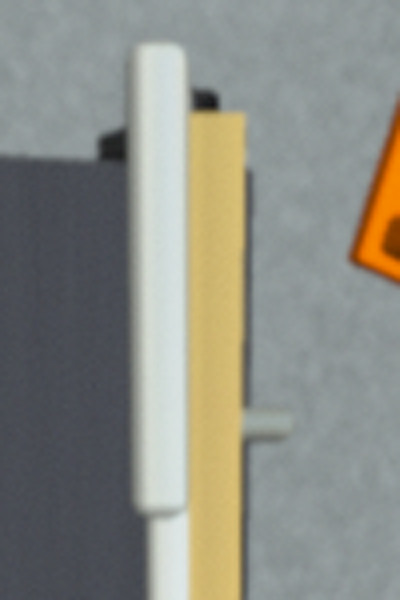

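View pics/v4.png

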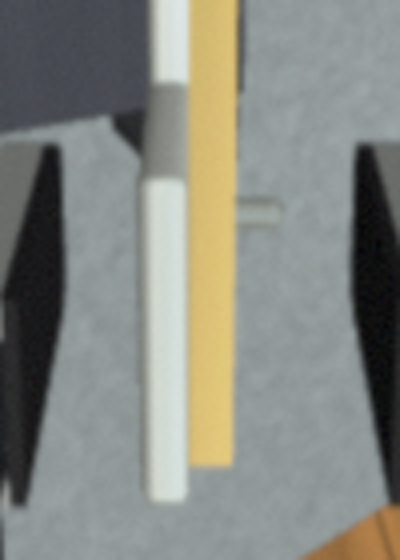

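```bash
python3 - <<'E'
from fit import *
PT["w"]=P("wrist")
g3=lambda U:un(U,4,(225,30)); g4=lambda U:un(U,4,(225,220))
pw=[[-5,115,200],[5,115,200],[5,40,200],[-5,40,200],[-5,-40,200],[5,-40,200],[-5,-115,200],[5,-115,200],[24,55,184],[24,-55,184],[-5,-40,150]]
uw=np.vstack([g3([(127,43),(187,43),(187,512),(133,512)]),g4([(140,178),(186,178),(146,500),(187,500)]),g3([(292,424)]),g4([(281,213)]),g4([(150,84)])])
f=lambda p:(pj("w",panel(p)(pw))-uw).ravel()
s=least_squares(f,[0.593,0.276,1.263,0.42],loss="soft_l1");p=s.x;print(p[:2],np.degrees(p[2:]),f(p).reshape(-1,2).round(1).tolist())
s=least_squares(lambda q:f([.593,.2764,q[0],q[1]]),[1.263,.42]);print(np.degrees(s.x))
# scene: top corners of panel front (near ear) & board
a=lambda U:un(U,3.3,(290,140))
ps=[[14,-105,200-2],[14,105,198],[14,-105,48],[14,105,48]];us=a([(80,218),(297,70),(0,0),(0,0)])[:2]
us=a([(92,222),(293,68),(172,468),(350,297)])
fs=lambda q:(pj("scene",panel([.593,.2764,np.radians(72.3),q[0]])(np.array(ps)+[0,q[1],q[2]]))-us).ravel()
s=least_squares(fs,[.43,0,0]);print(np.degrees(s.x[0]),s.x[1:],fs(s.x).round(1))
E
python3 -m jog '[{"rotation":[0,0,0],"travel":[-5,-16,35],"jaw":-0.2},{"rotation":[0,0,0],"travel":[-10,-20,20],"jaw":-0.2},{"rotation":[0,0,0],"travel":[0,0,0],"jaw":-0.2},{"rotation":[0,0,0],"travel":[0,0,0],"jaw":-0.2},{"rotation":[0,0,0],"travel":[0,0,0],"jaw":-0.2},{"rotation":[0,0,0],"travel":[0,0,0],"jaw":-0.2},{"rotation":[0,0,0],"travel":[0,0,0],"jaw":-0.2},{"rotation":[0,0,0],"travel":[0,0,0],"jaw":-0.2}]'
for i in 1 2; do python3 -m jog '[{"rotation":[0,0,0],"travel":[0,0,0],"jaw":-0.2},{"rotation":[0,0,0],"travel":[0,0,0],"jaw":-0.2},{"rotation":[0,0,0],"travel":[0,0,0],"jaw":-0.2},{"rotation":[0,0,0],"travel":[0,0,0],"jaw":-0.2},{"rotation":[0,0,0],"travel":[0,0,0],"jaw":-0.2},{"rotation":[0,0,0],"travel":[0,0,0],"jaw":-0.2},{"rotation":[0,0,0],"travel":[0,0,0],"jaw":-0.2},{"rotation":[0,0,0],"travel":[0,0,0],"jaw":-0.2}]'; done
python3 st.py w scene top; python3 -c "
import cv2,numpy as np
a=cv2.imread('pics/v_scene.png').astype(int)[150:320,280:420];b=cv2.imread('pics/w_scene.png').astype(int)[150:320,280:420];d=abs(a-b).max(2);print(d.mean(),(d>30).sum())"
```

```text
[0.5941 0.2827] [72.0819 26.8723] [[-0.6, -0.4], [0.2, -0.4], [0.2, 1.6], [-0.7, 1.5], [-1.1, -0.7], [0.4, -0.3], [-1.6, 0.6], [0.1, 1.0], [1.4, 0.1], [0.8, -0.6], [1.8, -1.5]]
[71.5903 25.2051]
24.188505014105687 [-2.2922  1.0276] [-0.5 -1.1  0.2  0.2  0.1  2.   0.8 -1.2]
time: 20.55
ee_pos: [0.544, 0.1334, 0.3492]
tcp_rot: [-90.3, -24.2, 72.3]
wrist_force: [0.1, 0.5, -1.1]
opening: 0.0342
time: 21.55
ee_pos: [0.544, 0.1333, 0.3493]
tcp_rot: [-90.3, -24.2, 72.3]
wrist_force: [-0.5, -0.9, -0.3]
opening: 0.0342
time: 22.55
ee_pos: [0.544, 0.1333, 0.3493]
tcp_rot: [-90.3, -24.2, 72.3]
wrist_force: [0.7, 0.3, -0.3]
opening: 0.0336
[ 2.5144 -0.889  14.3905 96.1188 22.5523 22.1057] [-90.3151 -24.2497  72.3066] [0.544  0.1333 0.3493] 0.03362051336634097 [ 0.6638  0.3334 -0.2635] 22.55
TCP panel (target 9.5,-1.3,167): [ -5.8   2.2 354. ]
rot needed [ 0.02 -0.09 -0.04]
3.1545378151260506 0
```

View pics/w_scene.png

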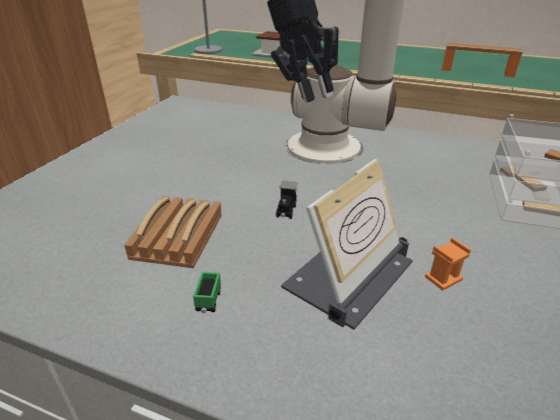

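Every lean estimate falls between 24 and 27°. Nothing moved in the scene pictures over more than 2 s with the hand clear, and the loose toys have not shifted. I'm handing in.

```bash
python3 -c "
from workcell import bot
print(bot.job_done())"
```

```text
the job is handed in; nothing more can be done
None
```

The plan board now hangs flat on both pins of the stand, drawn side showing, and the panel leans back about 25°. I handed the job in at about 22.6 s of the 64 s limit; it gives no verdict.

I gripped the panel at its notch and swung it from about 34° to about 24–25°. Then I lifted the board out of the rack, slid it onto both pins and released it. I drew the hand well clear and waited more than 2 s.

**Last checks:**
- **Hanging:** the wrist picture shows the board flush with the panel and centred, with both pins through their holes and about 10 mm showing. I did not measure the hole-to-pin distances separately at the end.
- **Holding:** the stand area was unchanged in the scene pictures across the hands-off wait, and the wrist force was close to zero.
- **Toys:** the tender, shunter and bridge pier look unmoved in the pictures; I did not measure their positions again.

**Disagreement:** the final lean estimates differ. The scene camera gave 24.2°, the wrist camera with a fixed hinge position gave 25.2°, and the wrist camera with a free hinge fit gave 26.9°. All are inside 20–30°.

While I was inserting the board, one pin pressed on its hole with about 8 N. A 1.5 mm correction cleared it.

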